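# Load the dust-free lens cabinet through its sliding sash

## Robot

A 6-joint arm with a two-finger parallel gripper is mounted at the origin on the work surface. World frame = base frame: x ahead of the robot, y to its left, z up, the work surface at z = 0. Lengths are in m, angles in rad, forces in N, time in s.
With the tool pointing down it reaches from about 0.25 to 0.775 m from the base axis. Payload 4 kg.
Tool frame: the origin (TCP) lies midway between the tips of the shut fingers; the grasp point (between the pads) lies 19 mm behind it (robot.grasp_offset is the distance from the TCP to the grasp point, in m); z points along the fingers, y is the direction in which the jaws open and shut (so a half turn about z gives the same grasp; the last joint's range is limited). The gripper opens to 94 mm and grips with 3 to 60 N. Pads are 16 mm wide; open, the fingers measure 119 mm over their backs; the gripper's body (75 mm by 177 mm) begins 78 mm behind the grasp point.
Start: joints at [1.043, 0.087, 1.371, -0, 1.684, -0.103], TCP at [0.227, 0.501, 0.206] pointing down, gripper open.
Joint ranges: [-3.1, 3.1], [-0.76, 2.03], [0.27, 2.55], [-1.08, 4.22], [0.17, 2.65], [-2.57, 2.57]. Speed limits (rad/s): [2.79, 2.79, 3.14, 3.14, 3.14, 3.14].

## Interface

Orientations are given as [roll, pitch, yaw] about the fixed x, y, z axes, in that order (R = Rz(yaw) Ry(pitch) Rx(roll)).
In Python, from bench import status, viewer, order, robot gives the robot as it stands. The module is installed in compiled form; this text tells all that it offers.
- The arm moves only by the tool move_arm, never from a script. Its argument "targets" is a list of rows, each a list of 3 entries, a list of its own where there are three numbers: the shift along the tool's x, y, z in mm, then the turn, a rotation vector about the tool's x, y, z in degrees, then the opening, from -1 (shut) to 1 (fully open). A call has 1 to 20 rows; each row is the pose to reach, as a shift and turn from the pose commanded when the call began, along the tool's axes at that moment; what a row does not reach only later rows make up. A row lasts 1/8 s, in which the tool goes at most 62.5 mm and 10.7 degrees, less where a joint would pass 70% of its speed; a pose out of reach is approached as far as the arm can. A call with a gripper value outside its range is refused whole. The fingers move at their own pace and stop on an object; the grip force is fixed at half the most. Time passes only in rows, so rows that repeat a pose let the fingers close. It gives the time, the measured TCP pose, the force and the opening at its end, in the units of the state.
- status.get_obs(): the state, without advancing time (a new reading comes with each control period).
- viewer.snapshot(name): name is "side" or "top"; returns the picture (400x640x3 uint8, red, green, blue); there is no depth.
- viewer.camera_model(name): a dict with "K" (3x3 intrinsics, pixels), "xyz" and "attitude" of the camera in the world. Camera axes: x right, y up, looking along -z (the intrinsics and any distortion apply to the point x, -y, -z); pixel columns grow to the right and rows downward; lengths in m; the calibration is good to about 2 mm. A picture is of the moment at which its call begins. camera_model takes no time and is no camera call.
- order.close_job(): hands the job in, once; it reports no verdict.
The state is a dict: "time": time; "joint_positions": joint angles; "qvel": joint speeds; "joint_torque": joint torques, N m; "tool_pos": TCP position; "ee_rot": TCP orientation; "wrist_force": force on the tool from outside, world axes, zero at the start; "wrist_torque": the same for the moment, N m; "width": finger opening in m.
Only numpy, scipy, OpenCV 4.12 (cv2) and the standard library are available. Lean on these libraries where they do the work, as an engineer would, in place of code of your own. Each camera call takes 0.05 s, during which the arm holds its last target. There are 200 camera calls.

## Task

Put the black lens barrel away in the dust-free cabinet: raise the cabinet's sash by its handle past its roller catch, without forcing it against the rubber stop just above, and ease it back so that the catch alone holds it up; stand the barrel upright on the cabinet floor inside; then take the handle again and bring the sash gently down until it is fully shut. Never let the sash drop, and leave the other things on the bench where they are.

Things in the scene. Friction and masses are not known exactly. Their poses are not given: they have to be found in the camera images.
- cabinet: Fixed dust-free cabinet, clear panes in an aluminium frame, 400 mm wide, 275 deep, on the bench. Origin: bench level, middle of its front opening, in the sash plane. x points into the cabinet, y left seen from the robot, z up. Guide channels, 24 mm square, 530 tall, at y = +-180 carry the sash. Opening 336 mm wide; header behind the sash starts 265 above the bench.
- floor_front (a point): Middle of the opening at the level of the cabinet's flat floor, 12 mm above the bench. Axes as the cabinet's. Clear inside from 9 mm behind the sash plane to the back pane 237 mm behind it, 385 mm wide. The floor runs on 30 mm in front of the sash plane; a rubber seal strip 12 mm wide, 3 mm high lies across it under the sash.
- sash (a joint): Height of the sash above closed, m: 0 = on its seal. Weighs 0.4 to 0.7 kg, no counterweight, about 1 N friction: it falls if let go anywhere but closed or resting on the catch. Resting there it stands at 0.205 to 0.247, different each time and to be found by feel; a rubber stop ends its travel 5 mm above that. A pull down of 7 to 10 N frees it from the catch; its weight is then on the hand.
- sash_grip (a point): Middle of the sash handle: round horizontal aluminium bar 18 mm thick, 156 mm long along cabinet y, its axis 60 mm in front of the sash plane, 93 mm above the bench when closed; moves with the sash. 14 mm legs 68 mm either side of the middle. Axes as the cabinet's. Only 46 mm free behind the bar: a gripper must come from in front and above, tilted 30 to 45 degrees, closing across the bar.
- catch_stud (a point): Round steel stud, 16 mm, on the sash front at its left edge; moves with the sash, 90 mm above the bench when closed. Going up it meets the sprung roller of the catch, clamped on the left channel, its height unknown: 11 to 13 N extra resistance over 10 mm, then it gives way. 21 mm above first touch the stud rests on the roller, which now bears the sash. Axes as the cabinet's.
- stop_bumper: Black rubber bumper, 14 mm round, on a dark lug on the sash front at its left edge, below the stud; moves with the sash. Its frame is the cabinet's, raised by the sash height. When the sash is 5 mm above its rest on the catch the bumper meets the underside of the catch block and gives about 5 N per mm. The bracket is light: never press it there with more than 30 N.
- sash_edge (a point): Middle of the sash's lower edge, 15 mm above the bench when closed; moves with the sash. Axes as the cabinet's. The sash is a clear pane with aluminium rails, 334 mm wide, 256 tall, 18 thick, on the cabinet's front.
- lens_barrel: The lens barrel: black, round, stands upright, 80 mm tall, 56 mm diameter from 15 mm up to the top, with a 64 mm diameter foot 12 mm high; two thin steel bands, a glass front element on top; 0.2 to 0.4 kg. Origin: centre of its underside, z up through the top.
- shutter_housing: Bystander: chrome leaf-shutter housing, flat round, 74 mm diameter, 31 mm high. Origin: centre of its underside.
- ring_large: Bystander: brass focusing ring lying flat, 70 mm outer diameter, 18 mm high. Origin: centre of its underside.
- ring_small: Bystander: brass focusing ring lying flat, 60 mm outer diameter, 14 mm high. Origin: centre of its underside.
- film_canister: Bystander: grey plastic film canister, upright, 33 mm diameter, 52 mm high. Origin: centre of its underside.
- air_blower: Bystander: black rubber bulb air blower standing with its nozzle up, 60 mm diameter, 105 mm high. Origin: centre of its underside.
- screwdriver: Bystander: screwdriver lying on the bench, 170 mm long along its x. Origin: underside, mid length.
- oil_bottle: Bystander: small amber bottle, 36 mm diameter, 75 mm high. Origin: centre of its underside.
Not all that is in view belongs to the job. What is shaped like the lens_barrel but green or yellow is not meant.

How it is judged:
On the way, in this order (a step that is already met when the one before it is completed fails the run):
1. the sash is up, held by its catch alone, at rest and not touched by the robot (value of joint sash above 0.195 m and velocity of joint sash between -0.01 and 0.01 m/s and contact force between cabinet and the arm below 0.2 N and contact force between cabinet and the fingers below 0.2 N), for 0.4 s.
2. the lens barrel stands upright on the cabinet floor inside, released, the sash still up (value of joint sash above 0.195 m and x of lens_barrel in the frame of cabinet between 0.04 and 0.21 m and y of lens_barrel in the frame of cabinet between -0.165 and 0.165 m and z of lens_barrel in the frame of cabinet below 0.016 m and angle between lens_barrel's own z axis and vertical below 0.1 rad and linear speed of lens_barrel below 0.02 m/s and contact force between lens_barrel and the fingers below 0.1 N), for 0.2 s.
At the end, for the whole second after the job is handed in: The sash is fully down (within 4 mm of closed) and the lens barrel stands upright (within 6 degrees) and at rest on the cabinet floor, wholly behind the sash (value of joint sash below 0.004 m and velocity of joint sash above -0.01 m/s and x of lens_barrel in the frame of cabinet between 0.04 and 0.21 m and y of lens_barrel in the frame of cabinet between -0.165 and 0.165 m and z of lens_barrel in the frame of cabinet below 0.016 m and angle between lens_barrel's own z axis and vertical below 0.1 rad and linear speed of lens_barrel below 0.02 m/s); the robot touches nothing.
It fails at once if the sash drops or slams (moves down faster than 0.35 m/s) (velocity of joint sash below -0.35 m/s).
It fails at once if the sash is forced against its stop (more than 30 N on the bumper) (contact force between stop_bumper and anything else above 30 N).
It fails at once if another thing on the bench is displaced by more than 20 mm (distance of any of shutter_housing, ring_large, ring_small, film_canister, air_blower, screwdriver, oil_bottle from where it was at the start of the episode above 0.02 m).
It also fails if it takes over 72 s, if anything falls off the work surface, if the arm or the gripper's body presses on something with over 40 N, if the wrist force passes 120 N, or if a joint passes its speed limit or range.

## Working session

There is one attempt and no reset: what is moved stays moved. The work goes in short steps, Python scripts to look and compute and a tool call to move; the robot and the scene stay as the last step left them, time stands still between calls to the robot, and variables do not carry over. Pictures are saved under pics/ and viewed, about 8 in all and at most 12, crops included, and the job is handed in when it is done.

Besides the shell and the picture viewer there is one more tool, called as name([rows], argument=value, ...), one row to a line, values as JSON. move_arm: Moves the arm, as the interface text tells. Its arguments: {"type":"object","properties":{"targets":{"type":"array"}},"required":["targets"]}

```bash
mkdir -p pics; python3 - <<'E'
from bench import status, viewer, order, robot
import cv2,numpy as np
for n in("side","top"):
    im=viewer.snapshot(n); cv2.imwrite(f"pics/{n}0.png",im[:,:,::-1]); c=viewer.camera_model(n)
    print(n,c)
print(status.get_obs())
E
```

```text
side {'K': array([[441.19274047,   0.        , 318.8388926 ],
       [  0.        , 441.19274047, 192.9898281 ],
       [  0.        ,   0.        ,   1.        ]]), 'xyz': array([-0.09530426, -0.71436285,  0.76809802]), 'attitude': array([ 0.97521286,  0.00345308, -0.7724184 ])}
top {'K': array([[388.62769375,   0.        , 329.62748104],
       [  0.        , 388.62769375, 193.31961893],
       [  0.        ,   0.        ,   1.        ]]), 'xyz': array([ 0.44330709, -0.00887304,  1.2499018 ]), 'attitude': array([ 1.21289391e-01, -5.94599170e-04, -1.54106795e+00])}
{'time': 0.1, 'joint_positions': array([ 1.04291271e+00,  8.79130884e-02,  1.37207144e+00, -4.66408009e-06,
        1.68360228e+00, -1.03088146e-01]), 'qvel': array([ 0.00165103, -0.00140288, -0.00229161,  0.00046943, -0.00041345,
       -0.00013427]), 'joint_torque': array([ 2.52634731e-03, -3.41253412e+01, -3.03302300e+01,  7.20915198e-02,
        3.04702891e-02, -1.03579471e-04]), 'tool_pos': array([0.22642856, 0.50069735, 0.20441981]), 'ee_rot': array([-3.13960861e+00, -2.00599077e-04,  2.71679646e+00]), 'wrist_force': array([-0.33098845,  0.67749948,  0.52583847]), 'wrist_torque': array([ 0.04416186, -0.02699333, -0.03500652]), 'width': 0.09388420037126104}
```

View pics/side0.png

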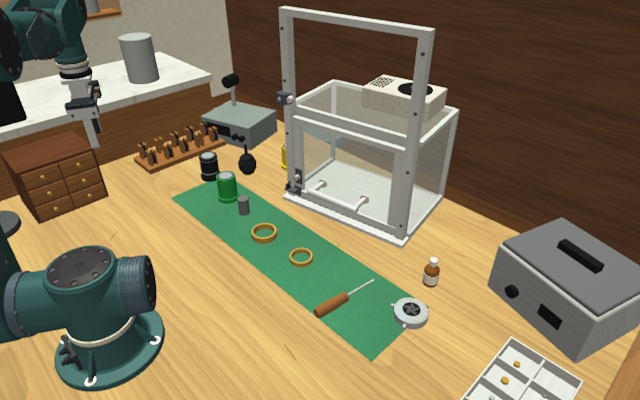

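View pics/top0.png

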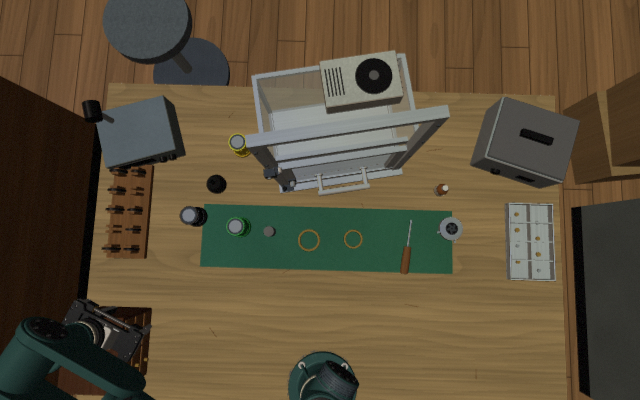

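Side view: black barrel at about (208,167), green decoy at (228,187), blower at (247,163), sash handle from (320,186) to (362,203). Top view: barrel at (193,215), handle from (320,189) to (368,185). I'll enlarge both to get precise pixels.

```bash
cat > h.py <<'E'
import numpy as np,cv2
from scipy.spatial.transform import Rotation as R
from bench import viewer,status
def cam(n):
    c=viewer.camera_model(n); return c["K"],np.array(c["xyz"]),R.from_euler("xyz",c["attitude"]).as_matrix()
def ray(n,u,v):
    K,p,A=cam(n); d=np.linalg.inv(K)@[u,v,1]; d=A@(d*[1,-1,-1]); return p,d/np.linalg.norm(d)
def onz(n,u,v,z):
    p,d=ray(n,u,v); return p+d*(z-p[2])/d[2]
def tri(a,b):
    A=np.zeros((3,3));B=np.zeros(3)
    for n,u,v in(("side",*a),("top",*b)):
        p,d=ray(n,u,v); M=np.eye(3)-np.outer(d,d);A+=M;B+=M@p
    return np.linalg.solve(A,B)
def proj(n,X):
    K,p,A=cam(n); q=A.T@(np.array(X)-p); q=K@(q*[1,-1,-1]); return q[:2]/q[2]
E
python3 - <<'E'
import cv2,numpy as np
s=cv2.imread("pics/side0.png");t=cv2.imread("pics/top0.png")
a=cv2.resize(s[140:240,190:410+1],None,fx=3.6,fy=3,interpolation=cv2.INTER_CUBIC)[:300,:795]
a=cv2.resize(s[140:240,190:450],(780,300),interpolation=cv2.INTER_CUBIC)
b=cv2.resize(t[140:240,170:430],(780,300),interpolation=cv2.INTER_CUBIC)
cv2.imwrite("pics/c1.png",np.vstack([a,b]))
from h import *
# barrel estimates
for n,u,v,z in(("side",208,180,0),("top",186,214,.08),("side",209,155,.08)): print(n,onz(n,u,v,z))
print(tri((320,186),(320,189)),tri((362,203),(368,185)))
E
```

```text
side [0.48961049 0.40585437 0.        ]
top [0.51023829 0.42527827 0.08      ]
side [0.51263611 0.4151217  0.08      ]
[0.60309287 0.01650987 0.10494557] [ 0.61706761 -0.12476166  0.11209052]
```

View pics/c1.png

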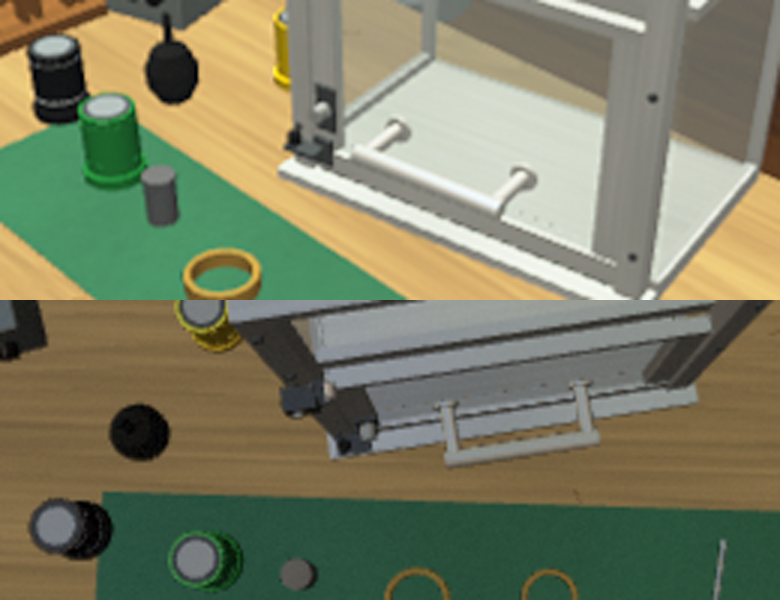

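Crop (3x): top-view bar ends are at (319,192.7) and (369.7,186), and side-view ends at (308.3,190.7) and (356.7,209). The barrel's top face is centred at (190,215) in top and (208.3,155.7) in side. The catch sits on the left channel, with the stud at the sash's left edge.

```bash
python3 - <<'E'
from h import *
L=tri((308.3,190.7),(319,192.7));Rr=tri((356.7,209),(369.7,186));print("bar",L,Rr,np.linalg.norm(L-Rr))
for n,u,v in(("top",319,192.7),("top",369.7,186),("side",308.3,190.7),("side",356.7,209)):print(n,onz(n,u,v,.093))
print("barrel",tri((208.3,155.7),(190,215)),onz("top",190,215,.08),onz("side",208.3,155.7,.08))
print("sill",onz("top",280.7,192.7,.012),onz("top",401.7,173.3,.012),onz("side",283.3,197.3,.012),onz("side",405,240,.012))
print("blower",onz("top",217,184,.04))
print("green",onz("top",236,226.5,.08))
for u,v in((269,231),(309,240.5),(354,239)): print(onz("top",u,v,.03))
E
```

```text
bar [0.5844331  0.02696362 0.09460267] [ 0.60991824 -0.12519652  0.09848639] 0.1543284947343387
top [0.58519897 0.02654898 0.093     ]
top [ 0.61002245 -0.12511521  0.093     ]
side [0.58543134 0.02913375 0.093     ]
side [ 0.61653309 -0.12085134  0.093     ]
barrel [0.5079518  0.41263473 0.0803028 ] [0.50758787 0.41301598 0.08      ] [0.50854204 0.41277165 0.08      ]
sill [0.59147098 0.15188758 0.012     ] [ 0.66618635 -0.2358447   0.012     ] [0.58899674 0.14511309 0.012     ] [ 0.6891745  -0.23109375  0.012     ]
blower [0.60969497 0.34972017 0.04      ]
green [0.4772239 0.272536  0.08     ]
[0.46773818 0.18067292 0.03      ]
[0.44200107 0.05466657 0.03      ]
[ 0.45081062 -0.08539492  0.03      ]
```

```bash
cat >> h.py <<'E'
PSI=np.radians(10.2); BAR=np.array([.598,-.049,.093]); CX=np.array([np.cos(PSI),np.sin(PSI),0]);CY=np.array([-np.sin(PSI),np.cos(PSI),0]);CZ=np.array([0,0,1.])
ORG=BAR+.06*CX-[0,0,.093]
def tilt(deg):
    t=np.radians(deg); return np.c_[CY,np.cos(t)*CX+np.sin(t)*CZ,np.sin(t)*CX-np.cos(t)*CZ]
def now():
    o=status.get_obs(); return o["tool_pos"],R.from_euler("xyz",o["ee_rot"]).as_matrix(),o
def rel(p,M,base=None):
    q,Q,_=base or now(); return (Q.T@(np.array(p)-q)*1000).round(1),np.degrees(R.from_matrix(Q.T@M).as_rotvec()).round(1)
E
python3 - <<'E'
from h import *
M=tilt(40); z=M[:,2]
print(rel(BAR-.101*z+[0,0,.03],M), rel(BAR-.101*z,M), ORG)
E
```

```text
(array([-511.6, -384.5,    4.7]), array([-36.9, -19.3,  53.1])) (array([-511.6, -384.4,   34.7]), array([-36.9, -19.3,  53.1])) [ 0.65705174 -0.03837492  0.        ]
```

move_arm([
  [[-256, -192, 0], [-18.5, -9.6, 26.5], 0.06],
  [[-256, -192, 0], [-18.5, -9.6, 26.5], 0.06],
  [[-256, -192, 0], [-18.5, -9.6, 26.5], 0.06],
  [[-256, -192, 0], [-18.5, -9.6, 26.5], 0.06],
  [[-512, -384, 5], [-36.9, -19.3, 53.1], 0.06],
  [[-512, -384, 5], [-36.9, -19.3, 53.1], 0.06],
  [[-512, -384, 5], [-36.9, -19.3, 53.1], 0.06],
  [[-512, -384, 5], [-36.9, -19.3, 53.1], 0.06],
  [[-512, -384, 5], [-36.9, -19.3, 53.1], 0.06],
  [[-512, -384, 5], [-36.9, -19.3, 53.1], 0.06],
  [[-512, -384, 5], [-36.9, -19.3, 53.1], 0.06],
  [[-512, -384, 5], [-36.9, -19.3, 53.1], 0.06],
  [[-512, -384, 35], [-36.9, -19.3, 53.1], 0.06],
  [[-512, -384, 35], [-36.9, -19.3, 53.1], 0.06],
  [[-512, -384, 35], [-36.9, -19.3, 53.1], 0.06],
])

```text
time: 1.98
tool_pos: [0.535, -0.0582, 0.1716]
ee_rot: [2.44, -0.001, 1.752]
wrist_force: [0.5, 0.2, 0.8]
width: 0.0501
```

```bash
python3 - <<'E'
from h import *
M=tilt(40); z=M[:,2]
o=now()[2];print(o["time"],o["tool_pos"],o["ee_rot"],o["width"],o["joint_positions"],o["wrist_force"])
print(rel(BAR-.101*z,M), rel(BAR+.019*z,M))
s=viewer.snapshot("side")[...,::-1];t=viewer.snapshot("top")[...,::-1]
cv2.imwrite("pics/s2.png",s);cv2.imwrite("pics/t2.png",t)
f=lambda a:cv2.resize(a,(780,300),interpolation=cv2.INTER_CUBIC)
cv2.imwrite("pics/c2.png",np.vstack([f(s[125:225,210:470]),f(t[140:240,200:460])]))
E
```

```text
1.975 [ 0.53497376 -0.05816416  0.1715862 ] [ 2.44042540e+00 -8.84771125e-04  1.75176565e+00] 0.05014782128501507 [-0.48061229 -0.38941257  2.0161387   0.49540327  0.98782348 -0.8254092 ] [0.51042585 0.17829749 0.84840814]
(array([-2.1, -1.8,  0.1]), array([ 0.2, -0.1,  0.1])) (array([ -2.4,  -2.1, 120.1]), array([ 0.2, -0.1,  0.1]))
```

View pics/c2.png

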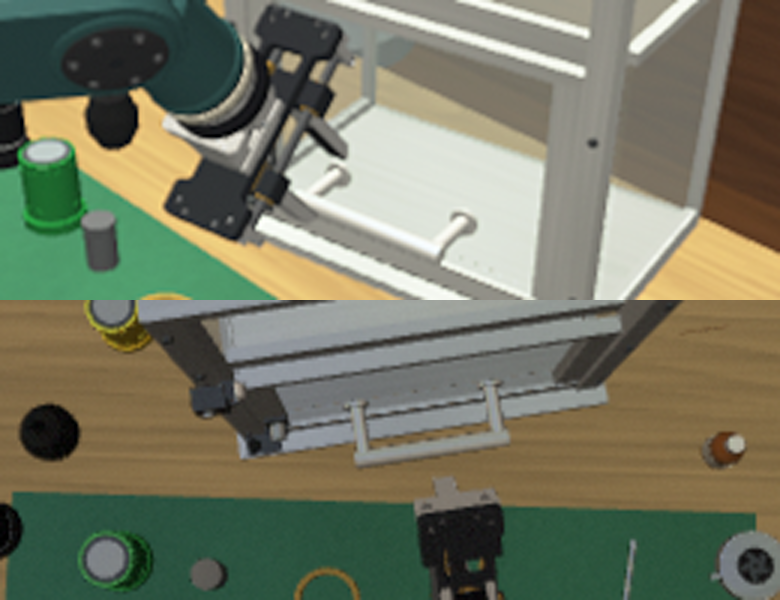

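The jaws point at the bar, centred along its length (top crop: gripper at x≈450, bar 357–507). Advancing 120 mm, then closing.

move_arm([
  [[-2, -2, 40], [0, 0, 0], 0.06],
  [[-2, -2, 75], [0, 0, 0], 0.06],
  [[-2, -2, 100], [0, 0, 0], 0.06],
  [[-2, -2, 120], [0, 0, 0], 0.06],
  [[-2, -2, 120], [0, 0, 0], 0.06],
  [[-2, -2, 120], [0, 0, 0], 0.06],
])

```text
time: 2.82
tool_pos: [0.6103, -0.0482, 0.0788]
ee_rot: [2.44, -0.001, 1.75]
wrist_force: [0.7, 0.9, -0.0]
width: 0.0499
```

move_arm([
  [[0, 0, 0], [0, 0, 0], -0.3],
  [[0, 0, 0], [0, 0, 0], -0.5],
  [[0, 0, 0], [0, 0, 0], -0.7],
  [[0, 0, 0], [0, 0, 0], -0.9],
  [[0, 0, 0], [0, 0, 0], -1],
  [[0, 0, 0], [0, 0, 0], -1],
  [[0, 0, 0], [0, 0, 0], -1],
])

```text
time: 3.7
tool_pos: [0.6105, -0.0482, 0.0784]
ee_rot: [2.44, -0.001, 1.749]
wrist_force: [2.4, 0.8, 3.9]
width: 0.0171
```

```bash
python3 - <<'E'
from h import *
p,M,o=now();print(o["tool_pos"],o["width"],o["wrist_force"],o["wrist_torque"])
print("gp",p-.019*M[:,2], "up dir in tool",M.T@[0,0,1])
E
```

```text
[ 0.61048602 -0.04824322  0.07837684] 0.01706528971023865 [2.39505087 0.75397189 3.93157803] [ 0.12917823 -0.26541189  0.17553355]
gp [ 0.59842094 -0.05043138  0.09289048] up dir in tool [ 0.00086078  0.64536277 -0.76387574]
```

move_arm([
  [[0, 3.2, -3.8], [0, 0, 0], -1],
  [[0, 9.7, -11.5], [0, 0, 0], -1],
  [[0, 19.4, -22.9], [0, 0, 0], -1],
  [[0, 29, -34.4], [0, 0, 0], -1],
  [[0, 38.7, -45.8], [0, 0, 0], -1],
  [[0, 48.4, -57.3], [0, 0, 0], -1],
  [[0, 58, -68.8], [0, 0, 0], -1],
  [[0, 67.7, -80.2], [0, 0, 0], -1],
  [[0, 77.4, -91.7], [0, 0, 0], -1],
  [[0, 87, -103], [0, 0, 0], -1],
  [[0, 96.8, -114.6], [0, 0, 0], -1],
  [[0, 104, -123.7], [0, 0, 0], -1],
  [[0, 109, -129], [0, 0, 0], -1],
  [[0, 109, -129], [0, 0, 0], -1],
  [[0, 109, -129], [0, 0, 0], -1],
])

```text
time: 5.58
tool_pos: [0.6103, -0.0482, 0.2438]
ee_rot: [2.444, -0.003, 1.749]
wrist_force: [10.3, 1.1, -4.5]
width: 0.0173
```

move_arm([
  [[0, 3.2, -3.8], [0, 0, 0], -1],
  [[0, 3.2, -3.8], [0, 0, 0], -1],
  [[0, 3.2, -3.8], [0, 0, 0], -1],
])

```text
time: 5.95
tool_pos: [0.6103, -0.0482, 0.2486]
ee_rot: [2.444, -0.003, 1.749]
wrist_force: [10.1, 1.2, -4.8]
width: 0.0173
```

move_arm([
  [[0, 3.2, -3.8], [0, 0, 0], -1],
  [[0, 3.2, -3.8], [0, 0, 0], -1],
  [[0, 3.2, -3.8], [0, 0, 0], -1],
])

```text
time: 6.32
tool_pos: [0.6103, -0.0482, 0.2535]
ee_rot: [2.444, -0.003, 1.749]
wrist_force: [9.9, 1.6, -5.2]
width: 0.0172
```

```bash
python3 - <<'E'
from h import *
p,M,o=now();print(o["tool_pos"],o["width"],o["wrist_force"],o["joint_positions"])
print("gp",p-.019*M[:,2],"drift",rel(BAR+.019*tilt(40)[:,2],tilt(40)))
E
```

```text
[ 0.61033604 -0.0482358   0.25350892] 0.017216173509269347 [ 9.90821166  1.58246522 -5.19398121] [-0.36733248 -0.24941009  1.75020956  0.39565741  1.05518067 -0.63675946]
gp [ 0.59833054 -0.05044233  0.26806911] drift (array([   0.9, -112.5,  134.1]), array([-0. , -0.1, -0.1]))
```

move_arm([
  [[0, 3.2, -3.8], [0, 0, 0], -1],
  [[0, 3.2, -3.8], [0, 0, 0], -1],
  [[0, 3.2, -3.8], [0, 0, 0], -1],
])

```text
time: 6.7
tool_pos: [0.6103, -0.0482, 0.2584]
ee_rot: [2.444, -0.003, 1.749]
wrist_force: [9.6, 0.9, -4.7]
width: 0.0173
```

move_arm([
  [[0, 3.2, -3.8], [0, 0, 0], -1],
  [[0, 3.2, -3.8], [0, 0, 0], -1],
  [[0, 3.2, -3.8], [0, 0, 0], -1],
])

```text
time: 7.08
tool_pos: [0.6103, -0.0482, 0.2633]
ee_rot: [2.444, -0.003, 1.749]
wrist_force: [10.0, 0.9, -4.3]
width: 0.0175
```

move_arm([
  [[0, 3.2, -3.8], [0, 0, 0], -1],
  [[0, 3.2, -3.8], [0, 0, 0], -1],
  [[0, 3.2, -3.8], [0, 0, 0], -1],
])

```text
time: 7.45
tool_pos: [0.6103, -0.0482, 0.2682]
ee_rot: [2.444, -0.003, 1.749]
wrist_force: [9.4, 1.4, -4.4]
width: 0.0171
```

move_arm([
  [[0, 3.2, -3.8], [0, 0, 0], -1],
  [[0, 3.2, -3.8], [0, 0, 0], -1],
  [[0, 3.2, -3.8], [0, 0, 0], -1],
])

```text
time: 7.82
tool_pos: [0.6103, -0.0482, 0.2731]
ee_rot: [2.444, -0.003, 1.749]
wrist_force: [10.3, 0.8, -4.1]
width: 0.0172
```

move_arm([
  [[0, 3.2, -3.8], [0, 0, 0], -1],
  [[0, 3.2, -3.8], [0, 0, 0], -1],
  [[0, 3.2, -3.8], [0, 0, 0], -1],
])

```text
time: 8.2
tool_pos: [0.6103, -0.0482, 0.278]
ee_rot: [2.444, -0.003, 1.749]
wrist_force: [9.1, 1.0, -4.9]
width: 0.0171
```

move_arm([
  [[0, 3.2, -3.8], [0, 0, 0], -1],
  [[0, 3.2, -3.8], [0, 0, 0], -1],
  [[0, 3.2, -3.8], [0, 0, 0], -1],
])

```text
time: 8.57
tool_pos: [0.6103, -0.0482, 0.2829]
ee_rot: [2.445, -0.003, 1.749]
wrist_force: [8.9, 0.9, -5.1]
width: 0.0173
```

move_arm([
  [[0, 3.2, -3.8], [0, 0, 0], -1],
  [[0, 3.2, -3.8], [0, 0, 0], -1],
  [[0, 3.2, -3.8], [0, 0, 0], -1],
])

```text
time: 8.95
tool_pos: [0.6103, -0.0482, 0.2878]
ee_rot: [2.445, -0.004, 1.749]
wrist_force: [9.8, 1.3, -4.9]
width: 0.0172
```

move_arm([
  [[0, 3.2, -3.8], [0, 0, 0], -1],
  [[0, 3.2, -3.8], [0, 0, 0], -1],
  [[0, 3.2, -3.8], [0, 0, 0], -1],
])

```text
time: 9.32
tool_pos: [0.6103, -0.0482, 0.2927]
ee_rot: [2.445, -0.004, 1.749]
wrist_force: [9.3, 1.7, -4.5]
width: 0.0171
```

move_arm([
  [[0, 3.2, -3.8], [0, 0, 0], -1],
  [[0, 3.2, -3.8], [0, 0, 0], -1],
  [[0, 3.2, -3.8], [0, 0, 0], -1],
])

```text
time: 9.7
tool_pos: [0.6103, -0.0482, 0.2976]
ee_rot: [2.445, -0.004, 1.749]
wrist_force: [9.9, 0.9, -4.6]
width: 0.0171
```

move_arm([
  [[0, 3.2, -3.8], [0, 0, 0], -1],
  [[0, 3.2, -3.8], [0, 0, 0], -1],
  [[0, 3.2, -3.8], [0, 0, 0], -1],
])

```text
time: 10.07
tool_pos: [0.6103, -0.0482, 0.3025]
ee_rot: [2.445, -0.004, 1.749]
wrist_force: [8.5, 1.6, -5.1]
width: 0.0173
```

move_arm([
  [[0, 3.2, -3.8], [0, 0, 0], -1],
  [[0, 3.2, -3.8], [0, 0, 0], -1],
  [[0, 3.2, -3.8], [0, 0, 0], -1],
])

```text
time: 10.45
tool_pos: [0.6102, -0.0482, 0.3049]
ee_rot: [2.448, -0.005, 1.749]
wrist_force: [12.8, 2.6, -10.6]
width: 0.0171
```

Contact with the roller at TCP z≈0.3035, so rest is expected near 0.3245 and the bumper near 0.3295.

move_arm([
  [[0, 3.2, -3.8], [0, 0, 0], -1],
  [[0, 3.2, -3.8], [0, 0, 0], -1],
  [[0, 3.2, -3.8], [0, 0, 0], -1],
])

```text
time: 10.82
tool_pos: [0.61, -0.0481, 0.306]
ee_rot: [2.452, -0.008, 1.749]
wrist_force: [21.3, 1.8, -17.2]
width: 0.0173
```

move_arm([
  [[0, 3.2, -3.8], [0, 0, 0], -1],
  [[0, 3.2, -3.8], [0, 0, 0], -1],
  [[0, 3.2, -3.8], [0, 0, 0], -1],
])

```text
time: 11.2
tool_pos: [0.6098, -0.0481, 0.3065]
ee_rot: [2.458, -0.011, 1.748]
wrist_force: [28.9, 2.4, -24.4]
width: 0.017
```

move_arm([
  [[0, 2, -2.3], [0, 0, 0], -1],
  [[0, 2, -2.3], [0, 0, 0], -1],
  [[0, 2, -2.3], [0, 0, 0], -1],
])

```text
time: 11.58
tool_pos: [0.6095, -0.048, 0.307]
ee_rot: [2.461, -0.012, 1.749]
wrist_force: [32.0, 1.4, -30.8]
width: 0.0175
```

Force is higher than the catch should give, so I'm looking before going further.

```bash
python3 - <<'E'
from h import *
o=now()[2];print(o["wrist_force"],o["wrist_torque"])
s=viewer.snapshot("side")[...,::-1];t=viewer.snapshot("top")[...,::-1]
cv2.imwrite("pics/s3.png",s);cv2.imwrite("pics/t3.png",t)
f=lambda a:cv2.resize(a,(780,300),interpolation=cv2.INTER_CUBIC)
cv2.imwrite("pics/c3.png",np.vstack([np.hstack([cv2.resize(s[75:175,240:370],(390,300),interpolation=cv2.INTER_CUBIC),cv2.resize(t[140:200,250:328],(390,300),interpolation=cv2.INTER_CUBIC)]),f(s[100:220,240:552])]))
E
```

```text
[ 31.97842109   1.38776079 -30.80276873] [-0.48657529 -0.80611509 -0.4162774 ]
```

View pics/c3.png

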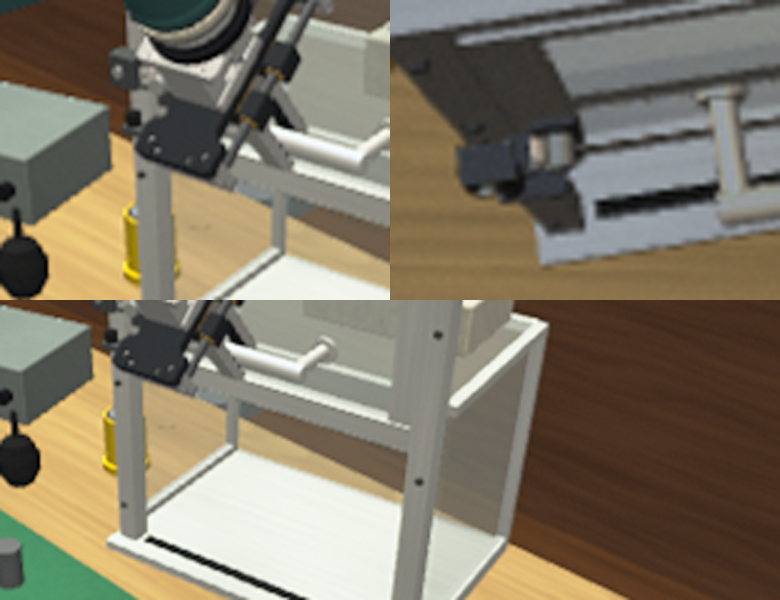

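The catch block is at side px (282,98) and the bumper, still apparently below it, at (284,114); the gripper hides the stud. I'll check the gap numerically.

```bash
python3 - <<'E'
from h import *
B=tri((288.3,186.7),(285,188));C=tri((284,98),(270,172.7));print("bumper closed",B,"catch",C)
for h in(.19,.2,.21,.22,.23,.24):print(h,proj("side",B+[0,0,h]),proj("side",BAR-.068*CY+[0,0,h]),proj("top",BAR-.078*CY+[0,0,h]))
s=cv2.imread("pics/s3.png");a=cv2.imread("pics/side0.png");t0=cv2.imread("pics/top0.png");t3=cv2.imread("pics/t3.png")
g=lambda i,y,x,h,w,f:cv2.resize(i[y:y+h,x:x+w],(w*f,h*f),interpolation=cv2.INTER_CUBIC)
r1=np.hstack([g(a,80,265,50,40,6),g(a,155,265,50,40,6),g(s,80,265,50,40,6)])
r2=np.hstack([g(t0,160,255,45,60,6),g(t3,160,255,45,60,6)])
r2=r2[:,:720]
cv2.imwrite("pics/c4.png",np.vstack([r1,r2]))
E
```

```text
bumper closed [0.60200376 0.13444347 0.04923068] catch [0.60314349 0.13811507 0.32525147]
0.19 [285.42791532 128.45176103] [356.90206266 143.81833264] [377.72907905 174.77792745]
0.2 [285.25865479 125.09913209] [357.09483342 139.99965835] [378.2237608  174.10336047]
0.21 [285.08780075 121.71493981] [357.28971829 136.13910468] [378.72867298 173.4148429 ]
0.22 [284.9153306  118.29873636] [357.48675225 132.2359789 ] [379.24413624 172.71193746]
0.23 [284.7412213 114.8500654] [357.68597104 128.2895729 ] [379.77048482 171.99418839]
0.24 [284.56544937 111.36846185] [357.8874112 124.2991628] [380.30806719 171.26112048]
```

View pics/c4.png

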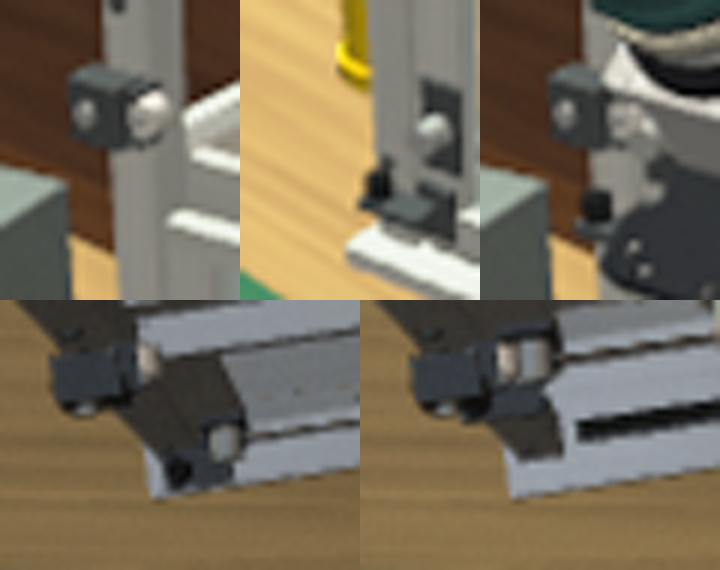

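The bumper still sits about 20 mm below the catch block, and the stud is just against the roller. So this is the catch, stiffened by a sideways pull of about 32 N from arm compliance. I'll ease that by shifting the command forward.

move_arm([
  [[0, 1.9, 1.6], [0, 0, 0], -1],
  [[0, 3.8, 3.2], [0, 0, 0], -1],
  [[0, 3.8, 3.2], [0, 0, 0], -1],
  [[0, 3.8, 3.2], [0, 0, 0], -1],
])

```text
time: 12.18
tool_pos: [0.6096, -0.048, 0.3068]
ee_rot: [2.471, -0.01, 1.75]
wrist_force: [4.2, -2.1, -29.4]
width: 0.0172
```

```bash
python3 - <<'E'
import cv2,numpy as np
s=cv2.imread("pics/s3.png");t=cv2.imread("pics/t3.png")
f=lambda a:cv2.resize(a,(800,300),interpolation=cv2.INTER_CUBIC)
cv2.imwrite("pics/c5.png",np.vstack([f(s[0:150,150:550]),f(t[100:250,170:570])]))
E
```

```text
(no output)
```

View pics/c5.png

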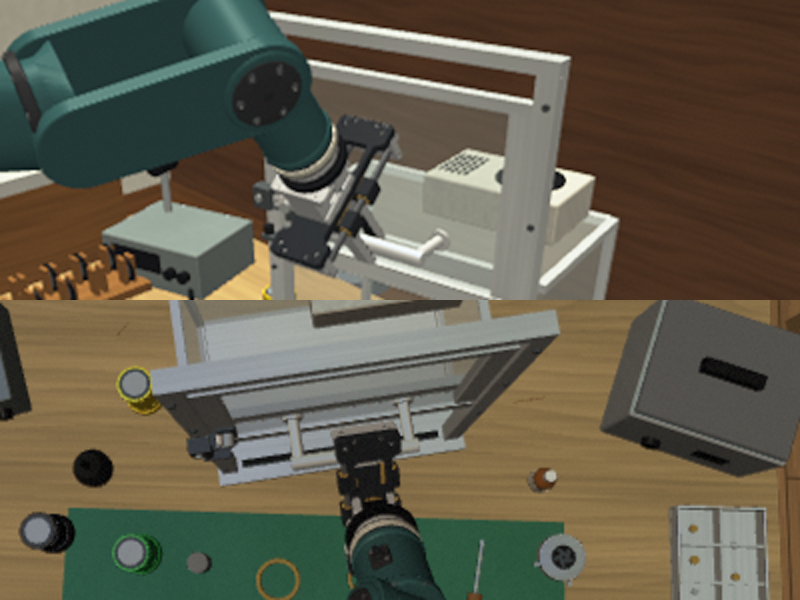

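Nothing but the handle is near the arm (top crop: gripper between the legs, wrist well in front of the frame). I'll push up in small steps.

move_arm([
  [[0, 1.9, -2.3], [0, 0, 0], -1],
  [[0, 1.9, -2.3], [0, 0, 0], -1],
  [[0, 1.9, -2.3], [0, 0, 0], -1],
])

```text
time: 12.55
tool_pos: [0.6095, -0.048, 0.3071]
ee_rot: [2.474, -0.011, 1.749]
wrist_force: [10.7, -2.2, -35.1]
width: 0.017
```

```bash
python3 - <<'E'
from h import *
p,M,o=now();print(o["tool_pos"],o["ee_rot"],o["width"],o["wrist_force"],o["wrist_torque"],o["joint_positions"],o["joint_torque"])
s=viewer.snapshot("side")[...,::-1]
cv2.imwrite("pics/s4.png",s)
E
```

```text
[ 0.60953387 -0.04796698  0.30707672] [ 2.4738625  -0.01140399  1.74931729] 0.01697408192625049 [ 10.66122534  -2.23462713 -35.05648044] [-1.22405714  2.66830168 -0.46727043] [-0.36202613 -0.24139681  1.62552266  0.35914201  1.19022368 -0.57319321] [  0.89247409 -43.90285134 -53.6760807    4.88066733  -5.19762039
   0.0751445 ]
```

```bash
python3 - <<'E'
from h import *
S=tri((297.5,176.7),(292.5,183.3));Ro=tri((290,99.2),(279.7,170))
loc=lambda X:np.array([(X-ORG)@CX,(X-ORG)@CY,X[2]])
print("stud",loc(S),"roller",loc(Ro))
B=tri((288.3,186.7),(285,188));print("bump",loc(B), "block",loc(tri((284,98),(270,172.7))), "block2",loc(tri((283,99.5),(271,173))))
for h in(.205,.215,.225,.235):print(h,proj("side",S+[0,0,h]),proj("top",S+[0,0,h]),proj("top",B+[0,0,h]))
print("top3 stud obs", 255+(530-360)/6,160+(355-300)/6)
s=cv2.imread("pics/s4.png");a=cv2.imread("pics/side0.png");t=cv2.imread("pics/t3.png")
g=lambda i,y,x,h,w,f:cv2.resize(i[y:y+h,x:x+w],(w*f,h*f),interpolation=cv2.INTER_CUBIC)
cv2.imwrite("pics/c6.png",np.vstack([np.hstack([g(a,85,272,27,36,10),g(s,85,272,27,36,10)]),np.hstack([g(s,100,272,27,36,10),g(t,160,265,27,36,10)])]))
E
```

```text
stud [-0.01801586  0.15022491  0.09185548] roller [-0.0206535   0.16086565  0.32696921]
bump [-0.02357448  0.17983525  0.04923068] block [-0.02180258  0.183247    0.32525147] block2 [-0.02355146  0.18285335  0.32192275]
0.205 [294.50882802 110.60194377] [285.15746495 170.73601029] [275.98663904 177.42286818]
0.215 [294.37740631 107.03803926] [284.69859067 170.01039024] [275.45544955 176.79363606]
0.225 [294.24470115 103.43932992] [284.23009677 169.26955863] [274.91358764 176.15176168]
0.235 [294.11069364  99.80530339] [283.75167755 168.51303207] [274.3607284  175.49686017]
top3 stud obs 283.3333333333333 169.16666666666666
```

View pics/c6.png

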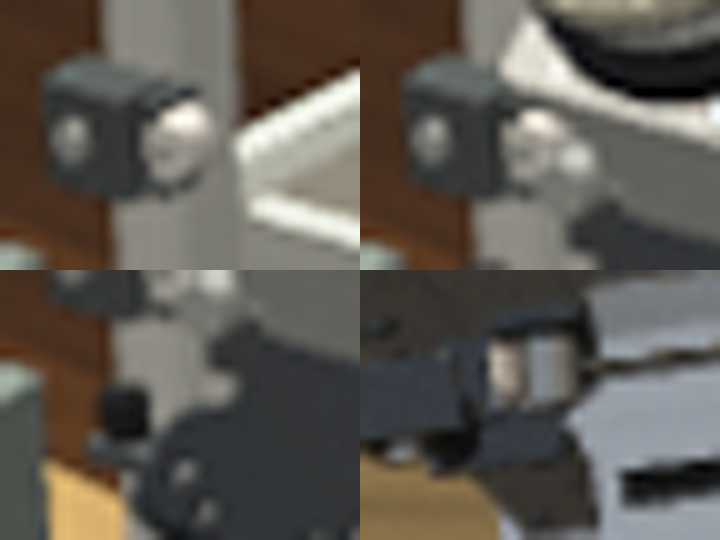

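Triangulation puts the stud about 7 mm below the roller's centre and the bumper about 25 mm below the block. So the sash is in the catch's ramp and the bumper isn't involved. I'll hold and see whether it creeps.

move_arm([
  [[0, 0, 0], [0, 0, 0], -1],
  [[0, 0, 0], [0, 0, 0], -1],
  [[0, 0, 0], [0, 0, 0], -1],
  [[0, 0, 0], [0, 0, 0], -1],
])

```text
time: 13.1
tool_pos: [0.6095, -0.0479, 0.3071]
ee_rot: [2.474, -0.011, 1.749]
wrist_force: [8.9, -3.0, -35.5]
width: 0.0172
```

move_arm([
  [[0, 1.3, -1.5], [0, 0, 0], -1],
  [[0, 1.3, -1.5], [0, 0, 0], -1],
  [[0, 1.3, -1.5], [0, 0, 0], -1],
])

```text
time: 13.48
tool_pos: [0.6095, -0.0479, 0.3072]
ee_rot: [2.476, -0.013, 1.749]
wrist_force: [12.2, -3.1, -38.7]
width: 0.0172
```

move_arm([
  [[0, -9, 10.7], [0, 0, 0], -1],
  [[0, -18, 21.4], [0, 0, 0], -1],
  [[0, -18, 21.4], [0, 0, 0], -1],
  [[0, -18, 21.4], [0, 0, 0], -1],
])

```text
time: 13.98
tool_pos: [0.61, -0.048, 0.2951]
ee_rot: [2.458, -0.003, 1.75]
wrist_force: [-17.2, -4.2, -7.1]
width: 0.017
```

move_arm([
  [[0, 5.2, -6.1], [0, 0, 0], -1],
  [[0, 10.3, -12.2], [0, 0, 0], -1],
  [[0, 15.5, -18.3], [0, 0, 0], -1],
  [[0, 18.5, -22], [0, 0, 0], -1],
  [[0, 18.5, -22], [0, 0, 0], -1],
])

```text
time: 14.6
tool_pos: [0.6097, -0.048, 0.313]
ee_rot: [2.471, -0.01, 1.75]
wrist_force: [-6.3, -3.0, -20.1]
width: 0.0173
```

```bash
python3 - <<'E'
from h import *
p,M,o=now();print(o["tool_pos"],o["ee_rot"],o["width"],o["wrist_force"],o["wrist_torque"],o["joint_positions"])
E
```

```text
[ 0.60971312 -0.04797381  0.31297157] [ 2.47081501 -0.00982137  1.74977153] 0.017256517192513227 [ -6.27076145  -2.97461945 -20.08603223] [-1.1221233   3.26229238 -0.28797047] [-0.36222336 -0.24316856  1.61664882  0.35867473  1.19718136 -0.57103737]
```

Better: TCP z = 0.313 with only 15 N extra, near the end of the ramp. The command is already about at rest height, so small steps now.

move_arm([
  [[0, 1.3, -1.5], [0, 0, 0], -1],
  [[0, 1.3, -1.5], [0, 0, 0], -1],
  [[0, 1.3, -1.5], [0, 0, 0], -1],
])

```text
time: 14.98
tool_pos: [0.61, -0.048, 0.327]
ee_rot: [2.457, -0.002, 1.751]
wrist_force: [-20.4, -3.2, -6.9]
width: 0.0172
```

The catch gave way: z = 0.327 with force back to baseline. Easing down onto the catch and removing the forward push.

move_arm([
  [[0, -2.4, -2], [0, 0, 0], -1],
  [[0, -2.4, -2], [0, 0, 0], -1],
  [[0, -2.4, -2], [0, 0, 0], -1],
])

```text
time: 15.35
tool_pos: [0.6101, -0.0481, 0.3306]
ee_rot: [2.446, -0.002, 1.75]
wrist_force: [-9.3, -1.9, -5.5]
width: 0.0171
```

move_arm([
  [[0, -1.3, 1.5], [0, 0, 0], -1],
  [[0, -1.3, 1.5], [0, 0, 0], -1],
  [[0, -1.3, 1.5], [0, 0, 0], -1],
])

```text
time: 15.72
tool_pos: [0.6101, -0.048, 0.329]
ee_rot: [2.446, -0.002, 1.75]
wrist_force: [-9.0, -0.9, -5.7]
width: 0.0172
```

move_arm([
  [[0, -1.3, 1.5], [0, 0, 0], -1],
  [[0, -1.3, 1.5], [0, 0, 0], -1],
  [[0, -1.3, 1.5], [0, 0, 0], -1],
])

```text
time: 16.1
tool_pos: [0.6101, -0.0481, 0.327]
ee_rot: [2.446, -0.001, 1.75]
wrist_force: [-9.7, -2.3, -5.7]
width: 0.0171
```

move_arm([
  [[0, -1.3, 1.5], [0, 0, 0], -1],
  [[0, -1.3, 1.5], [0, 0, 0], -1],
  [[0, -1.3, 1.5], [0, 0, 0], -1],
])

```text
time: 16.48
tool_pos: [0.6101, -0.048, 0.3252]
ee_rot: [2.446, -0.001, 1.75]
wrist_force: [-9.8, -1.9, -5.1]
width: 0.017
```

move_arm([
  [[0, -1.3, 1.5], [0, 0, 0], -1],
  [[0, -1.3, 1.5], [0, 0, 0], -1],
  [[0, -1.3, 1.5], [0, 0, 0], -1],
])

```text
time: 16.85
tool_pos: [0.6102, -0.048, 0.3246]
ee_rot: [2.444, -0.001, 1.75]
wrist_force: [-11.5, -0.8, -2.9]
width: 0.017
```

move_arm([
  [[0, -1, 1.1], [0, 0, 0], -1],
  [[0, -1, 1.1], [0, 0, 0], -1],
  [[0, -1, 1.1], [0, 0, 0], -1],
])

```text
time: 17.23
tool_pos: [0.6102, -0.0481, 0.3243]
ee_rot: [2.443, 0.0, 1.75]
wrist_force: [-14.1, -0.2, 0.3]
width: 0.0168
```

move_arm([
  [[0, 0, 0], [0, 0, 0], -0.6],
  [[0, 0, 0], [0, 0, 0], -0.5],
  [[0, 0, 0], [0, 0, 0], -0.3],
  [[0, 0, 0], [0, 0, 0], -0.1],
  [[0, 0, 0], [0, 0, 0], 0.06],
  [[0, 0, 0], [0, 0, 0], 0.06],
  [[0, 0, 0], [0, 0, 0], 0.06],
])

```text
time: 18.1
tool_pos: [0.612, -0.0481, 0.3221]
ee_rot: [2.442, -0.001, 1.749]
wrist_force: [-0.5, -0.6, 0.1]
width: 0.0499
```

```bash
python3 - <<'E'
from h import *
p,M,o=now();print(o["tool_pos"],o["ee_rot"],o["width"],o["wrist_force"])
print("gp",p-.019*M[:,2])
s=viewer.snapshot("side")[...,::-1];cv2.imwrite("pics/s5.png",s)
E
```

```text
[ 0.61201958 -0.04806234  0.32213151] [ 2.44163466e+00 -1.44657515e-03  1.74944454e+00] 0.04992744911693261 [-0.48170312 -0.61739447  0.11953514]
gp [ 0.59997858 -0.05025799  0.33666401]
```

Released; force is zero. Retracting, and fitting the arm's kinematics so I can check reach for a forward-tilted barrel grasp.

move_arm([
  [[0, 0, -20], [0, 0, 0], 0.06],
  [[0, 0, -50], [0, 0, 0], 0.06],
  [[0, 0, -90], [0, 0, 0], 0.06],
  [[0, 0, -120], [0, 0, 0], 0.06],
  [[0, 0, -120], [0, 0, 0], 0.06],
])

```text
time: 18.77
tool_pos: [0.5359, -0.0624, 0.4175]
ee_rot: [2.437, 0.002, 1.748]
wrist_force: [1.1, -0.6, -0.0]
width: 0.0498
```

```bash
cat >> h.py <<'E'
from scipy.optimize import least_squares
def fk(q,g):
    dy,h0,L1,L2,Lt,ex=g; r=lambda a,t:R.from_euler(a,t).as_matrix()
    A=r("z",q[0]);p=A@np.array([0,dy,h0])
    A=A@r("y",q[1]);p=p+A@np.array([ex,0,L1]);A=A@r("y",q[2]);p=p+A@np.array([0,0,L2])
    A=A@r("z",q[3])@r("y",q[4])@r("z",q[5]);return p+A@np.array([0,0,Lt]),A
LO=np.array([-3.1,-.76,.27,-1.08,.17,-2.57]);HI=np.array([3.1,2.03,2.55,4.22,2.65,2.57])
def ik(p,M,g,q0):
    f=lambda q:np.r_[(fk(q,g)[0]-p)*10,R.from_matrix(fk(q,g)[1].T@M).as_rotvec()]
    s=least_squares(f,np.clip(q0,LO+.01,HI-.01),bounds=(LO,HI));return s.x,np.abs(s.fun).max()
E
python3 - <<'E'
from h import *
o=now()[2]
D=[([1.04291271,.0879130884,1.37207144,0,1.68360228,-.103088],[.22642856,.50069735,.20441981],[-3.13960861,-.0002,2.71679646]),
([-.48061229,-.38941257,2.0161387,.49540327,.98782348,-.8254092],[.53497376,-.05816416,.1715862],[2.4404254,-.000884771,1.75176565]),
([-.36733248,-.24941009,1.75020956,.39565741,1.05518067,-.63675946],[.61033604,-.0482358,.25350892],[2.444,-.003,1.749]),
([-.36222336,-.24316856,1.61664882,.35867473,1.19718136,-.57103737],[.60971312,-.04797381,.31297157],[2.47081501,-.00982137,1.74977153]),
(o["joint_positions"],o["tool_pos"],o["ee_rot"])]
A0=fk(D[0][0],np.zeros(6))[1]; print(R.from_matrix(A0.T@R.from_euler("xyz",D[0][2]).as_matrix()).as_rotvec())
for q,p,e in D: print(R.from_matrix(fk(q,np.zeros(6))[1].T@R.from_euler("xyz",e).as_matrix()).as_rotvec())
f=lambda g:np.concatenate([fk(q,g)[0]-np.array(p) for q,p,e in D])
s=least_squares(f,[.05,.3,.4,.4,.2,0]);print(s.x,s.fun.round(4))
print(o["time"],o["tool_pos"],o["joint_positions"])
im=viewer.snapshot("side")[...,::-1];cv2.imwrite("pics/s6.png",im)
E
```

```text
[ 4.46420517e-06 -3.71749169e-06  1.57079671e+00]
[ 4.46420517e-06 -3.71749169e-06  1.57079671e+00]
[4.87284238e-09 9.41731468e-09 1.57079633e+00]
[6.64215056e-05 8.40740843e-05 1.57065543e+00]
[7.91845880e-09 1.85701478e-09 1.57079633e+00]
[-1.83732860e-16 -9.73505406e-17  1.57079633e+00]
[0.05858023 0.07016486 0.42390882 0.50231378 0.34384408 0.00977434] [-0.0023  0.0001 -0.0011  0.0203 -0.0114  0.0037  0.0068 -0.0029  0.0015
 -0.0051  0.0017  0.0001 -0.0221  0.0109 -0.0041]
18.775 [ 0.53586172 -0.06244769  0.41750564] [-0.48900159 -0.39485784  1.53429529  0.41536875  1.42497942 -0.60468154]
```

```bash
cat >> h.py <<'E'
def fk(q,g):
    bx,dy,h0,ex,L1,fx,L2,wx,wy,Lt=g; r=lambda a,t:R.from_euler(a,t).as_matrix()
    A=r("z",q[0]);p=A@np.array([bx,dy,h0])
    A=A@r("y",q[1]);p=p+A@np.array([ex,0,L1]);A=A@r("y",q[2]);p=p+A@np.array([fx,0,L2])
    A=A@r("z",q[3])@r("y",q[4]);p=p+A@np.array([wx,wy,0]);A=A@r("z",q[5]+np.pi/2);return p+A@np.array([0,0,Lt]),A
D=[([1.04291271,.0879130884,1.37207144,0,1.68360228,-.103088],[.22642856,.50069735,.20441981]),
([-.48061229,-.38941257,2.0161387,.49540327,.98782348,-.8254092],[.53497376,-.05816416,.1715862]),
([-.36733248,-.24941009,1.75020956,.39565741,1.05518067,-.63675946],[.61033604,-.0482358,.25350892]),
([-.36222336,-.24316856,1.61664882,.35867473,1.19718136,-.57103737],[.60971312,-.04797381,.31297157]),
([-.36202613,-.24139681,1.62552266,.35914201,1.19022368,-.57319321],[.60953387,-.04796698,.30707672]),
([-0.48900159,-0.39485784,1.53429529,0.41536875,1.42497942,-0.60468154],[0.53586172,-0.06244769,0.41750564])]
def fitg():
    f=lambda g:np.r_[np.concatenate([fk(q,g)[0]-np.array(p) for q,p in D]),1e-3*np.array(g)*[1,1,0,1,0,1,0,1,1,0]]
    return least_squares(f,[0,.05,.3,0,.4,0,.4,0,0,.2])
E
python3 - <<'E'
from h import *
s=fitg();print(s.x.round(4),s.fun[:18].round(4));g=s.x
def fwd(dirxy,dn):   # tool z along horizontal dir, dn deg below horizontal; jaws horizontal
    d=np.array([*dirxy,0])/np.linalg.norm(dirxy);t=np.radians(dn);z=np.cos(t)*d-np.sin(t)*CZ
    y=np.cross(CZ,d);return np.c_[np.cross(y,z),y,z]
q0=np.array(D[0][0])
bar=np.array([.508,.4128]);u=bar/np.linalg.norm(bar)
for dn in(30,40,50):
  for sg in(1,-1):
    F=np.diag([sg,sg,1.])
    for nm,d,gp in(("pick",u,np.r_[bar,.05]),("place",CX[:2],ORG+.09*CX+[0,0,.064])):
      M=fwd(d,dn)@F; best=min((ik(gp+.019*M[:,2],M,g,np.array(x)) for x in([.6,-.3,2,0,.5,0],[.6,.5,1.8,3.1,.5,1.5],[0,0,1.8,1,.8,-1.5],[0,0,1.8,-.5,.8,1.5],[.3,.5,1.5,3,1,-1.5])),key=lambda r:r[1])
      print(dn,sg,nm,best[0].round(2),best[1].round(4))
E
```

```text
[ 0.      0.0566  0.1526 -0.      0.449   0.1007  0.4998  0.      0.
  0.3506] [-0. -0. -0. -0.  0. -0.  0. -0.  0.  0. -0.  0.  0. -0.  0. -0.  0. -0.]
30 1 pick [0.53 0.06 2.16 2.33 0.18 2.3 ] 0.0
30 1 place [-0.27  0.25  1.96  1.89  0.39  2.57] 0.0564
30 -1 pick [ 0.53  0.06  2.16  2.33  0.18 -0.84] 0.0
30 -1 place [-0.28  0.23  1.92  1.6   0.39 -0.27] 0.0
40 1 pick [ 0.54  0.03  2.06  0.55  0.21 -2.21] 0.0
40 1 place [-0.23  0.21  1.81  0.77  0.42 -2.57] 0.0237
40 -1 pick [0.54 0.03 2.06 0.55 0.21 0.93] 0.0
40 -1 place [-0.25  0.21  1.82  0.88  0.42  0.45] 0.0
50 1 pick [ 0.55  0.05  1.94  0.19  0.46 -1.84] 0.0
50 1 place [-0.22  0.23  1.7   0.45  0.6  -2.26] 0.0
50 -1 pick [0.55 0.05 1.94 0.19 0.46 1.3 ] 0.0
50 -1 place [-0.22  0.23  1.7   0.45  0.6   0.88] 0.0
```

```bash
cat >> h.py <<'E'
G=fitg().x
def fwd(dn,hd=np.degrees(PSI)):
    t=np.radians(dn);h=np.radians(hd);d=np.array([np.cos(h),np.sin(h),0]);z=np.cos(t)*d-np.sin(t)*CZ
    y=-np.cross(CZ,d);return np.c_[np.cross(y,z),y,z]
def path(q,ps,Ms,n=8):  # check a polyline
    p0,M0=fk(q,G)
    for p,M in zip(ps,Ms):
        rv=R.from_matrix(M0.T@M).as_rotvec()
        for k in range(1,n+1):
            qn,e=ik(p0+(p-p0)*k/n,M0@R.from_rotvec(rv*k/n).as_matrix(),G,q); 
            if e>1e-3: print("FAIL",k,e)
            dq=np.abs(qn-q).max();q=qn
            if dq>.5: print("jump",k,dq)
        print(q.round(2),"p",p.round(3));p0,M0=p,M
    return q
E
python3 - <<'E'
from h import *
print("rack edge",onz("top",155,215,.03),onz("top",155,190,.06),onz("top",155,250,.06))
b=np.array([.508,.4128,.054]);
for dn in(45,50):
  for hd in(10.2,20):
    M=fwd(dn,hd);z=M[:,2];Mp=fwd(dn);zp=Mp[:,2];pl=ORG+.072*CX+[0,0,.067]
    q=now()[2]["joint_positions"];print(dn,hd)
    path(q,[b-.181*z+[0,0,.1],b-.131*z,b+.019*z,b+.019*z+[0,0,.1],np.array([.45,.15,.2])+.019*zp,pl-.2*CX+[0,0,.04]+.019*zp,pl+[0,0,.01]+.019*zp,pl+.019*zp],[M,M,M,M,Mp,Mp,Mp,Mp])
M=fwd(45);z=M[:,2];print(rel(b-.181*z+[0,0,.1],M),rel(b-.131*z,M))
E
```

```text
rack edge [0.50706485 0.54087599 0.03      ] [0.58255515 0.53384678 0.06      ] [0.39960952 0.51843801 0.06      ]
45 10.2
[ 1.04 -0.31  1.78 -0.62  1.17  2.53] p [0.382 0.39  0.282]
FAIL 3 0.00259132030130536
FAIL 4 0.00866187219313127
FAIL 5 0.014933367638532199
FAIL 6 0.0214288441162855
FAIL 7 0.02817147130668852
FAIL 8 0.03518415968467564
[ 0.93 -0.2   1.95 -0.62  0.88  2.57] p [0.417 0.396 0.147]
FAIL 1 0.03631877178326477
FAIL 2 0.037843178148794204
FAIL 3 0.03972781765131576
FAIL 4 0.04193767682775781
FAIL 5 0.04443238862855766
FAIL 6 0.047166626798413394
FAIL 7 0.05009080469109335
FAIL 8 0.0531520239948096
[ 0.77  0.11  1.89 -0.66  0.59  2.57] p [0.521 0.415 0.041]
FAIL 1 0.044908656581276823
FAIL 2 0.03678922925504559
FAIL 3 0.028791988900313287
FAIL 4 0.020914301393896068
FAIL 5 0.013152771327716863
FAIL 6 0.0055033526992872405
[ 0.81 -0.01  1.81 -0.64  0.77  2.54] p [0.521 0.415 0.141]
[ 0.23 -0.63  2.16 -0.05  0.83  1.64] p [0.463 0.152 0.187]
[-0.51 -0.31  2.17  0.71  0.76  0.49] p [ 0.544 -0.059  0.094]
[-0.25  0.17  1.79  0.62  0.53  0.71] p [ 0.741 -0.023  0.064]
[-0.
[... 996 characters left out ...]
0.74  -0.023  0.062]
[-0.23  0.2   1.74  0.47  0.6   0.86] p [ 0.74  -0.023  0.052]
50 20
[ 0.85 -0.37  1.76 -0.34  1.14  2.11] p [0.399 0.373 0.293]
[ 0.8  -0.25  1.95 -0.39  0.83  2.2 ] p [0.429 0.384 0.154]
[ 0.71  0.08  1.9  -0.46  0.54  2.25] p [0.519 0.417 0.039]
[ 0.71 -0.04  1.8  -0.34  0.75  2.11] p [0.519 0.417 0.139]
[ 0.22 -0.58  2.1  -0.04  0.93  1.63] p [0.462 0.152 0.185]
[-0.47 -0.29  2.11  0.56  0.81  0.64] p [ 0.543 -0.059  0.092]
[-0.23  0.18  1.73  0.45  0.62  0.87] p [ 0.74  -0.023  0.062]
[-0.23  0.2   1.74  0.47  0.6   0.86] p [ 0.74  -0.023  0.052]
(array([ 472.5, -140.4,   55.3]), array([-3.8,  3.8, 89.9])) (array([ 472.5, -200.8,  181.5]), array([-3.8,  3.8, 89.9]))
```

View pics/s6.png

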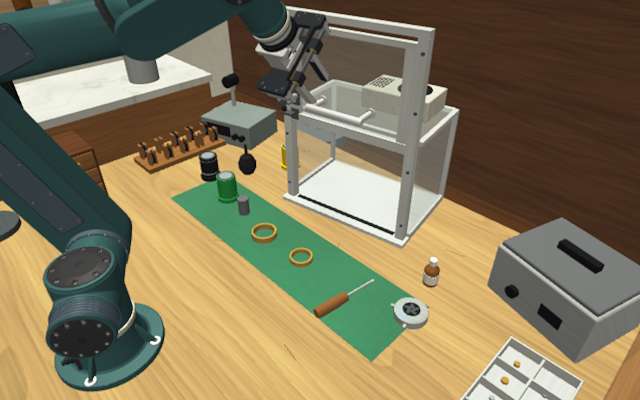

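The sash stays up on its catch (bar still at side px ≈(330–370,108)) and the barrel is untouched at (208,167). I'll grasp 50° below horizontal with the jaws horizontal, using the other half-turn so the last joint has range.

```bash
python3 - <<'E'
from h import *
b=np.array([.508,.4128,.054]);F=np.diag([-1,-1,1.]);M=fwd(50)@F;z=M[:,2];pl=ORG+.072*CX+[0,0,.067]
q=now()[2]["joint_positions"]
P=[b-.181*z+[0,0,.1],b-.131*z,b+.019*z,b+.019*z+[0,0,.1],np.array([.45,.15,.2])+.019*z,pl-.2*CX+[0,0,.04]+.019*z,pl+[0,0,.01]+.019*z,pl+.019*z,pl-.16*z]
path(q,P,[M]*9)
print([rel(p,M) for p in P[:2]])
E
```

```text
[ 0.97 -0.27  1.69 -0.51  1.24 -0.73] p [0.393 0.392 0.293]
[ 0.92 -0.16  1.88 -0.56  0.95 -0.61] p [0.425 0.398 0.154]
[ 0.78  0.13  1.85 -0.64  0.66 -0.56] p [0.52  0.415 0.039]
[ 0.78  0.01  1.75 -0.51  0.84 -0.73] p [0.52  0.415 0.139]
[ 0.22 -0.58  2.1  -0.04  0.93 -1.52] p [0.462 0.152 0.185]
[-0.47 -0.29  2.11  0.56  0.81 -2.5 ] p [ 0.543 -0.059  0.092]
[-0.23  0.18  1.73  0.45  0.62 -2.27] p [ 0.74  -0.023  0.062]
[-0.23  0.2   1.74  0.47  0.6  -2.28] p [ 0.74  -0.023  0.052]
[-0.34 -0.18  1.83  0.41  0.91 -2.25] p [ 0.627 -0.044  0.19 ]
[(array([ 472.5, -124.6,   54.7]), array([  0.1,   0.2, -90. ])), (array([ 472.5, -189.4,  181.1]), array([  0.1,   0.2, -90. ]))]
```

move_arm([
  [[236, -62, 27], [0, 0, -45], 1],
  [[236, -62, 27], [0, 0, -45], 1],
  [[236, -62, 27], [0, 0, -45], 1],
  [[236, -62, 27], [0, 0, -45], 1],
  [[236, -62, 27], [0, 0, -45], 1],
  [[472, -125, 55], [0, 0, -90], 1],
  [[472, -125, 55], [0, 0, -90], 1],
  [[472, -125, 55], [0, 0, -90], 1],
  [[472, -125, 55], [0, 0, -90], 1],
  [[472, -125, 55], [0, 0, -90], 1],
  [[472, -125, 55], [0, 0, -90], 1],
  [[472, -157, 118], [0, 0, -90], 1],
  [[472, -189, 181], [0, 0, -90], 1],
  [[472, -189, 181], [0, 0, -90], 1],
  [[472, -189, 181], [0, 0, -90], 1],
  [[472, -189, 181], [0, 0, -90], 1],
])

```text
time: 20.82
tool_pos: [0.4259, 0.3989, 0.1588]
ee_rot: [3.134, 0.705, -2.968]
wrist_force: [-0.2, -0.1, -0.2]
width: 0.0942
```

```bash
python3 - <<'E'
from h import *
b=np.array([.508,.4128,.054]);F=np.diag([-1,-1,1.]);M=fwd(50)@F;z=M[:,2]
print(rel(b+.019*z,M),now()[2]["joint_positions"],now()[2]["wrist_force"])
s=viewer.snapshot("side")[...,::-1];t=viewer.snapshot("top")[...,::-1]
cv2.imwrite("pics/c7.png",np.vstack([cv2.resize(s[80:230,120:320],(800,300)),cv2.resize(t[130:280,130:330],(800,300))]))
E
```

```text
(array([  4.6,  -1.5, 152.8]), array([ 0.2,  0.4, -0.2])) [ 0.91685884 -0.16562518  1.87674757 -0.56283235  0.94772741 -0.60889203] [-0.15531004 -0.05607989 -0.1722803 ]
```

View pics/c7.png

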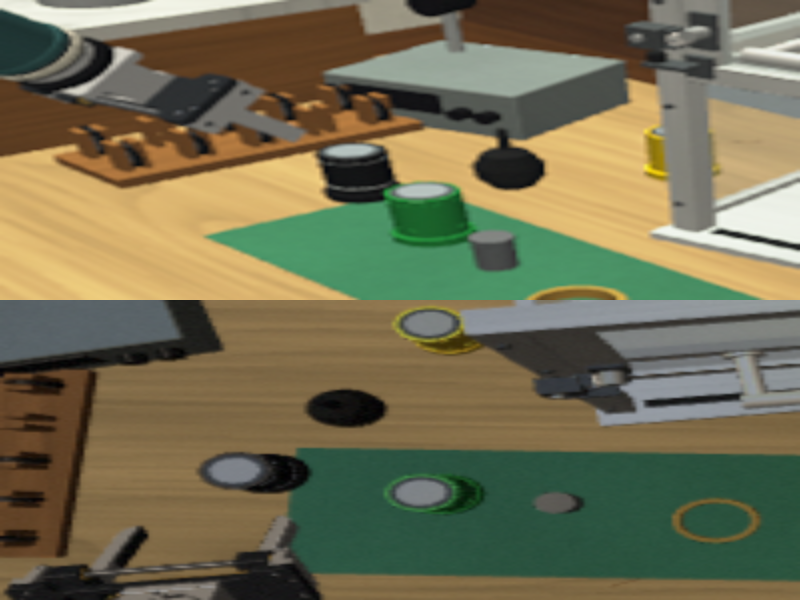

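The fingers straddle the black barrel's line, clear of the green decoy and blower. Advancing, then gripping.

move_arm([
  [[4.5, -1.5, 40], [0, 0, 0], 1],
  [[4.5, -1.5, 80], [0, 0, 0], 1],
  [[4.5, -1.5, 115], [0, 0, 0], 1],
  [[4.5, -1.5, 140], [0, 0, 0], 1],
  [[4.5, -1.5, 153], [0, 0, 0], 1],
  [[4.5, -1.5, 153], [0, 0, 0], 1],
  [[4.5, -1.5, 153], [0, 0, 0], 1],
])

```text
time: 21.8
tool_pos: [0.5183, 0.4143, 0.0361]
ee_rot: [3.138, 0.702, -2.965]
wrist_force: [-0.2, -0.4, 0.7]
width: 0.0941
```

move_arm([
  [[0, 0, 0], [0, 0, 0], 0.5],
  [[0, 0, 0], [0, 0, 0], 0.3],
  [[0, 0, 0], [0, 0, 0], 0.2],
  [[0, 0, 0], [0, 0, 0], 0],
  [[0, 0, 0], [0, 0, 0], -0.5],
  [[0, 0, 0], [0, 0, 0], -1],
  [[0, 0, 0], [0, 0, 0], -1],
])

```text
time: 22.68
tool_pos: [0.5184, 0.4141, 0.035]
ee_rot: [3.139, 0.701, -2.964]
wrist_force: [-0.7, 3.3, 2.6]
width: 0.0549
```

```bash
python3 - <<'E'
from h import *
p,M,o=now();F=np.diag([-1,-1,1.]);M0=fwd(50)@F
print(o["tool_pos"],o["ee_rot"],o["width"],o["wrist_force"],"gp",p-.019*M[:,2]);print("up",M.T@CZ,rel(p+[0,0,.1],M0))
E
```

```text
[0.51836627 0.41413118 0.035014  ] [ 3.13854598  0.70075155 -2.96427846] 0.05485453101271759 [-0.70609203  3.27354958  2.55773417] gp [0.50631757 0.41191329 0.04953673]
up [-0.64479233  0.00232875 -0.76435426] (array([-64.5,   0.2, -76.4]), array([ 0.1,  0.2, -0. ]))
```

move_arm([
  [[-13, 0, -15.3], [0, 0, 0], -1],
  [[-32, 0, -38], [0, 0, 0], -1],
  [[-64.5, 0, -76.4], [0, 0, 0], -1],
  [[-97, 0, -115], [0, 0, 0], -1],
  [[-97, 0, -115], [0, 0, 0], -1],
  [[-97, 0, -115], [0, 0, 0], -1],
])

```text
time: 23.42
tool_pos: [0.517, 0.4115, 0.1809]
ee_rot: [-3.139, 0.694, -2.963]
wrist_force: [-0.3, 0.5, -4.1]
width: 0.055
```

```bash
python3 - <<'E'
from h import *
p,M,o=now();F=np.diag([-1,-1,1.]);M0=fwd(50)@F;z=M0[:,2]
print(o["tool_pos"],o["width"],o["wrist_force"])
P=[np.array([.46,.15,.2])+.019*z,ORG-.128*CX+[0,0,.15]+.019*z,ORG-.128*CX+[0,0,.085]+.019*z,ORG+.072*CX+[0,0,.085]+.019*z,ORG+.072*CX+[0,0,.063]+.019*z]
for x in P: print(rel(x,M0))
path(o["joint_positions"],P,[M0]*5)
E
```

```text
[0.51702492 0.41147478 0.18091433] 0.05495335162287932 [-0.31338484  0.49963552 -4.0934869 ]
(array([  66.6, -247.4,  -60.6]), array([-0.1, -0.2,  0. ]))
(array([  73.6, -467.5,   -0.9]), array([-0.1, -0.2,  0. ]))
(array([ 115.1, -467.4,   49.1]), array([-0.1, -0.2,  0. ]))
(array([ -38.6, -467.2,  177. ]), array([-0.1, -0.2,  0. ]))
(array([ -24.6, -467.1,  193.9]), array([-0.1, -0.2,  0. ]))
[ 0.21 -0.55  2.08 -0.03  0.91 -1.53] p [0.472 0.152 0.185]
[-0.47 -0.34  2.05  0.52  0.9  -2.43] p [ 0.543 -0.059  0.135]
[-0.47 -0.26  2.14  0.59  0.76 -2.55] p [ 0.543 -0.059  0.07 ]
[-0.23  0.17  1.72  0.44  0.64 -2.26] p [ 0.74  -0.023  0.07 ]
[-0.23  0.2   1.74  0.47  0.6  -2.29] p [ 0.74  -0.023  0.048]
```

move_arm([
  [[33, -124, -30], [0, 0, 0], -1],
  [[33, -124, -30], [0, 0, 0], -1],
  [[33, -124, -30], [0, 0, 0], -1],
  [[67, -247, -60], [0, 0, 0], -1],
  [[67, -247, -60], [0, 0, 0], -1],
  [[67, -247, -60], [0, 0, 0], -1],
  [[70, -357, -30], [0, 0, 0], -1],
  [[70, -357, -30], [0, 0, 0], -1],
  [[70, -357, -30], [0, 0, 0], -1],
  [[74, -467, -1], [0, 0, 0], -1],
  [[74, -467, -1], [0, 0, 0], -1],
  [[74, -467, -1], [0, 0, 0], -1],
  [[74, -467, -1], [0, 0, 0], -1],
])

```text
time: 25.05
tool_pos: [0.5447, -0.0545, 0.1358]
ee_rot: [3.137, 0.697, -2.964]
wrist_force: [-0.7, 0.2, -2.4]
width: 0.0548
```

move_arm([
  [[-20, 0, 32], [0, 0, 0], -1],
  [[-42, 0, 67], [0, 0, 0], -1],
  [[-65, 0, 103], [0, 0, 0], -1],
  [[-88, 0, 139], [0, 0, 0], -1],
  [[-105, 0, 166], [0, 0, 0], -1],
  [[-112, 0, 178], [0, 0, 0], -1],
  [[-112, 0, 178], [0, 0, 0], -1],
  [[-112, 0, 178], [0, 0, 0], -1],
])

```text
time: 26.05
tool_pos: [0.7414, -0.0199, 0.0737]
ee_rot: [3.14, 0.7, -2.963]
wrist_force: [-0.3, -0.3, -2.3]
width: 0.0548
```

```bash
python3 - <<'E'
from h import *
p,M,o=now();F=np.diag([-1,-1,1.]);M0=fwd(50)@F;z=M0[:,2];gp=p-.019*M[:,2]
print(o["time"],o["tool_pos"],o["ee_rot"],o["width"],o["wrist_force"],"gp",gp,"cab",(gp-ORG)@CX,(gp-ORG)@CY)
print(rel(ORG+.072*CX+[0,0,.066]+.019*z,M0))
s=viewer.snapshot("side")[...,::-1]
cv2.imwrite("pics/c8.png",cv2.resize(s[60:260,250:510],(780,600),interpolation=cv2.INTER_CUBIC))
E
```

```text
26.05 [ 0.74138879 -0.01993806  0.07369286] [ 3.13976125  0.69972303 -2.96326063] 0.05476664436610867 [-0.33934822 -0.33376069 -2.27250156] gp [ 0.72935293 -0.02214284  0.08822823] cab 0.07403296802202841 0.003172095817557327
(array([15.9, -3.2, 15.7]), array([0.1, 0.1, 0. ]))
```

View pics/c8.png

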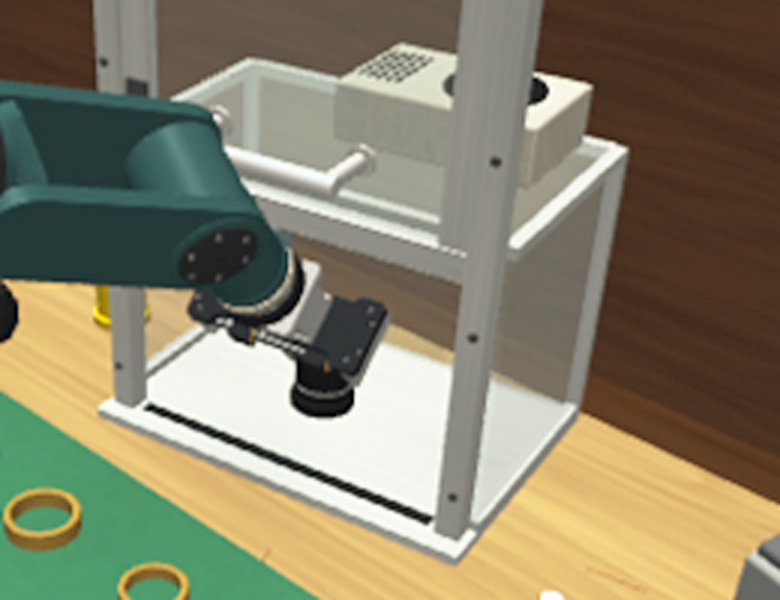

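The barrel hangs upright inside the opening, foot at crop (322,400), well behind the seal strip. Lowering until the floor is felt.

move_arm([
  [[5, 0, 6], [0, 0, 0], -1],
  [[10, 0, 12], [0, 0, 0], -1],
  [[13, 0, 15.4], [0, 0, 0], -1],
  [[14.2, 0, 16.8], [0, 0, 0], -1],
  [[14.2, 0, 16.8], [0, 0, 0], -1],
  [[14.2, 0, 16.8], [0, 0, 0], -1],
])

```text
time: 26.85
tool_pos: [0.7423, -0.0207, 0.0517]
ee_rot: [3.14, 0.7, -2.964]
wrist_force: [-0.1, 0.2, -2.6]
width: 0.0546
```

move_arm([
  [[1.3, 0, 1.5], [0, 0, 0], -1],
  [[1.3, 0, 1.5], [0, 0, 0], -1],
  [[1.3, 0, 1.5], [0, 0, 0], -1],
])

```text
time: 27.22
tool_pos: [0.742, -0.0207, 0.0493]
ee_rot: [3.14, 0.7, -2.964]
wrist_force: [0.1, 0.3, -3.0]
width: 0.0546
```

move_arm([
  [[1.3, 0, 1.5], [0, 0, 0], -1],
  [[1.3, 0, 1.5], [0, 0, 0], -1],
  [[1.3, 0, 1.5], [0, 0, 0], -1],
])

```text
time: 27.6
tool_pos: [0.742, -0.0206, 0.0473]
ee_rot: [3.14, 0.7, -2.964]
wrist_force: [-0.7, -0.5, -3.3]
width: 0.0548
```

move_arm([
  [[0.9, 0, 1.1], [0, 0, 0], -1],
  [[0.9, 0, 1.1], [0, 0, 0], -1],
])

```text
time: 27.85
tool_pos: [0.7426, -0.0207, 0.047]
ee_rot: [3.14, 0.702, -2.964]
wrist_force: [-1.2, 0.8, 1.0]
width: 0.0546
```

move_arm([
  [[0.6, 0, 0.8], [0, 0, 0], -1],
  [[0.6, 0, 0.8], [0, 0, 0], -1],
])

```text
time: 28.1
tool_pos: [0.743, -0.0206, 0.047]
ee_rot: [3.141, 0.703, -2.963]
wrist_force: [-4.1, 1.3, 4.9]
width: 0.0548
```

Floor contact. Opening slowly and withdrawing along the tool axis.

move_arm([
  [[0, 0, 0], [0, 0, 0], 0.2],
  [[0, 0, 0], [0, 0, 0], 0.35],
  [[0, 0, 0], [0, 0, 0], 0.5],
  [[0, 0, 0], [0, 0, 0], 0.8],
  [[0, 0, 0], [0, 0, 0], 1],
  [[0, 0, 0], [0, 0, 0], 1],
  [[0, 0, 0], [0, 0, 0], 1],
])

```text
time: 28.98
tool_pos: [0.7421, -0.0206, 0.0449]
ee_rot: [3.14, 0.7, -2.964]
wrist_force: [-0.3, -0.9, -0.5]
width: 0.0939
```

move_arm([
  [[0, 0, -15], [0, 0, 0], 1],
  [[0, 0, -40], [0, 0, 0], 1],
  [[0, 0, -75], [0, 0, 0], 1],
  [[0, 0, -110], [0, 0, 0], 1],
  [[0, 0, -150], [0, 0, 0], 1],
  [[0, 0, -190], [0, 0, 0], 1],
  [[0, 0, -190], [0, 0, 0], 1],
  [[0, 0, -190], [0, 0, 0], 1],
])

```text
time: 29.98
tool_pos: [0.6214, -0.0425, 0.1898]
ee_rot: [3.14, 0.699, -2.964]
wrist_force: [-1.1, 0.2, -0.5]
width: 0.0937
```

```bash
python3 - <<'E'
from h import *
p,M,o=now();print(o["time"],o["tool_pos"],o["width"],o["wrist_force"],o["joint_positions"])
s=viewer.snapshot("side")[...,::-1];t=viewer.snapshot("top")[...,::-1];cv2.imwrite("pics/s9.png",s)
cv2.imwrite("pics/c9.png",np.vstack([cv2.resize(s[75:225,250:450],(800,300)),cv2.resize(t[120:240,230:430],(800,300))]))
T=tilt(40);z=T[:,2];bar=np.array([.598,-.0502,.3388])
P=[bar-.101*z-.08*CX,bar-.101*z,bar+.019*z]
for x in P: print(rel(x,T))
path(o["joint_positions"],P,[T]*3)
E
```

```text
29.975 [ 0.62135403 -0.04254321  0.1897947 ] 0.09372847498583085 [-1.06003481  0.17865052 -0.51741016] [-0.34414222 -0.19685113  1.83641567  0.41816325  0.91660339 -2.24933506]
(array([ -16.6,   -3. , -283.5]), array([ 0.1, -0.2, 89.9]))
(array([ -78. ,   -3. , -232.1]), array([ 0.1, -0.2, 89.9]))
(array([ -78.1,   -3.4, -112.1]), array([ 0.1, -0.2, 89.9]))
[-0.68 -0.55  1.62  0.51  1.56 -0.73] p [ 0.455 -0.076  0.416]
[-0.49 -0.39  1.53  0.41  1.43 -0.6 ] p [ 0.534 -0.062  0.416]
[-0.37 -0.26  1.62  0.37  1.18 -0.58] p [ 0.61  -0.048  0.324]
```

View pics/c9.png

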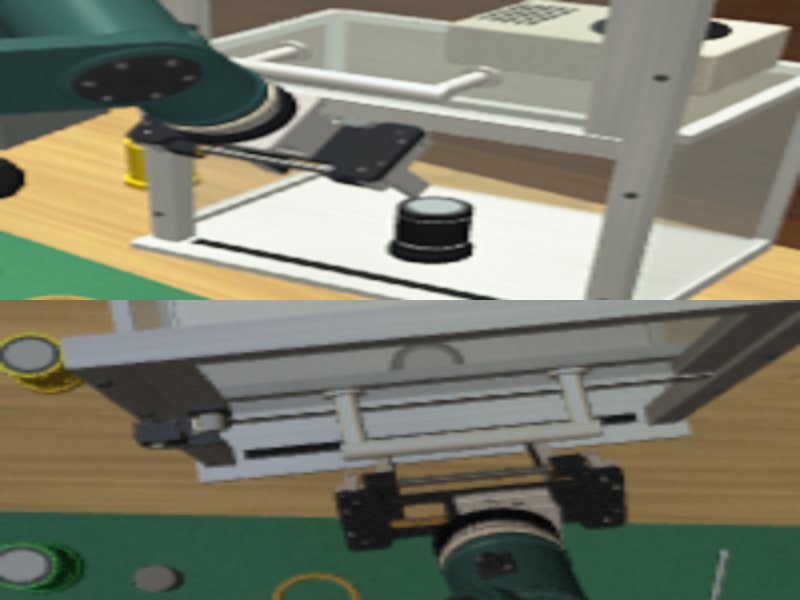

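The barrel stands upright inside on the floor at side-crop (430,230), and the sash is still up. The gripper is withdrawn and clear of the bar. Moving back, turning 90°, and going to the handle.

move_arm([
  [[0, 0, -55], [0, 0, 0], 1],
  [[0, 0, -110], [0, 0, 0], 0.5],
  [[0, 0, -165], [0, 0, 0], 0.06],
  [[-8, -1, -225], [0, 0, 20], 0.06],
  [[-16, -3, -283], [0, 0, 90], 0.06],
  [[-16, -3, -283], [0, 0, 90], 0.06],
  [[-16, -3, -283], [0, 0, 90], 0.06],
  [[-16, -3, -283], [0, 0, 90], 0.06],
  [[-16, -3, -283], [0, 0, 90], 0.06],
  [[-16, -3, -283], [0, 0, 90], 0.06],
  [[-16, -3, -283], [0, 0, 90], 0.06],
  [[-16, -3, -283], [0, 0, 90], 0.06],
  [[-16, -3, -283], [0, 0, 90], 0.06],
  [[-47, -3, -257], [0, 0, 90], 0.06],
  [[-78, -3, -232], [0, 0, 90], 0.06],
  [[-78, -3, -232], [0, 0, 90], 0.06],
  [[-78, -3, -232], [0, 0, 90], 0.06],
])

```text
time: 32.2
tool_pos: [0.5338, -0.0617, 0.4172]
ee_rot: [2.443, -0.002, 1.751]
wrist_force: [-0.0, 0.6, 0.1]
width: 0.0501
```

```bash
python3 - <<'E'
from h import *
p,M,o=now();print(o["time"],o["tool_pos"],o["width"],o["wrist_force"])
T=tilt(40);z=T[:,2];bar=np.array([.598,-.0502,.3388])
print(rel(bar-.101*z,T),rel(bar+.019*z,T))
E
```

```text
32.2 [ 0.53379264 -0.06170162  0.41717025] 0.05010166560062548 [-0.02847457  0.59207631  0.10241338]
(array([-0.1, -0.4,  1. ]), array([ 0. , -0.1,  0. ])) (array([ -0.4,  -0.4, 121. ]), array([ 0. , -0.1,  0. ]))
```

move_arm([
  [[0, 0, 40], [0, 0, 0], 0.06],
  [[0, 0, 75], [0, 0, 0], 0.06],
  [[0, 0, 100], [0, 0, 0], 0.06],
  [[0, 0, 120], [0, 0, 0], 0.06],
  [[0, 0, 120], [0, 0, 0], 0.06],
  [[0, 0, 120], [0, 0, 0], 0.06],
])

```text
time: 32.95
tool_pos: [0.6096, -0.0485, 0.3276]
ee_rot: [2.44, -0.0, 1.749]
wrist_force: [0.1, 0.1, 1.2]
width: 0.0498
```

move_arm([
  [[0, 0, 0], [0, 0, 0], -0.3],
  [[0, 0, 0], [0, 0, 0], -0.5],
  [[0, 0, 0], [0, 0, 0], -0.7],
  [[0, 0, 0], [0, 0, 0], -0.9],
  [[0, 0, 0], [0, 0, 0], -1],
  [[0, 0, 0], [0, 0, 0], -1],
  [[0, 0, 0], [0, 0, 0], -1],
  [[0, 0, 0], [0, 0, 0], -1],
])

```text
time: 33.95
tool_pos: [0.609, -0.0482, 0.3251]
ee_rot: [2.445, -0.001, 1.75]
wrist_force: [-5.2, -0.7, 0.8]
width: 0.017
```

move_arm([
  [[0, -1.9, 2.3], [0, 0, 0], -1],
  [[0, -1.9, 2.3], [0, 0, 0], -1],
  [[0, -1.9, 2.3], [0, 0, 0], -1],
])

```text
time: 34.33
tool_pos: [0.6091, -0.0482, 0.3247]
ee_rot: [2.442, 0.0, 1.75]
wrist_force: [-9.8, -2.0, 5.2]
width: 0.0169
```

move_arm([
  [[0, -1.3, 1.5], [0, 0, 0], -1],
  [[0, -1.3, 1.5], [0, 0, 0], -1],
  [[0, -1.3, 1.5], [0, 0, 0], -1],
])

```text
time: 34.7
tool_pos: [0.6091, -0.0482, 0.3238]
ee_rot: [2.441, 0.001, 1.75]
wrist_force: [-11.8, -1.6, 7.3]
width: 0.0172
```

move_arm([
  [[0, -1.3, 1.5], [0, 0, 0], -1],
  [[0, -1.3, 1.5], [0, 0, 0], -1],
  [[0, -1.3, 1.5], [0, 0, 0], -1],
])

```text
time: 35.08
tool_pos: [0.6091, -0.0482, 0.3235]
ee_rot: [2.439, 0.002, 1.75]
wrist_force: [-14.2, -2.3, 10.0]
width: 0.0171
```

move_arm([
  [[0, -2.1, 0.2], [0, 0, 0], -1],
  [[0, -4.2, 0.4], [0, 0, 0], -1],
  [[0, -4.2, 0.4], [0, 0, 0], -1],
])

```text
time: 35.45
tool_pos: [0.6092, -0.0482, 0.3236]
ee_rot: [2.429, 0.002, 1.749]
wrist_force: [-2.5, 0.4, 10.1]
width: 0.0171
```

move_arm([
  [[0, -1.3, 1.5], [0, 0, 0], -1],
  [[0, -1.3, 1.5], [0, 0, 0], -1],
  [[0, -1.3, 1.5], [0, 0, 0], -1],
])

```text
time: 35.83
tool_pos: [0.6093, -0.0483, 0.3234]
ee_rot: [2.427, 0.004, 1.749]
wrist_force: [-6.0, -0.2, 12.9]
width: 0.0168
```

move_arm([
  [[0, -2.1, 0.9], [0, 0, 0], -1],
  [[0, -2.1, 0.9], [0, 0, 0], -1],
  [[0, -2.1, 0.9], [0, 0, 0], -1],
])

```text
time: 36.2
tool_pos: [0.6093, -0.0483, 0.3233]
ee_rot: [2.423, 0.004, 1.749]
wrist_force: [-4.1, 1.0, 14.9]
width: 0.0169
```

move_arm([
  [[0, -2.1, 0.9], [0, 0, 0], -1],
  [[0, -2.1, 0.9], [0, 0, 0], -1],
  [[0, -2.1, 0.9], [0, 0, 0], -1],
])

```text
time: 36.58
tool_pos: [0.6094, -0.0483, 0.3233]
ee_rot: [2.419, 0.005, 1.749]
wrist_force: [-1.5, 2.7, 17.2]
width: 0.0171
```

Slow pulling sticks, as it did on the way up. I'll unload, then use one brisk, short downward stroke.

move_arm([
  [[0, 3.5, -4.2], [0, 0, 0], -1],
  [[0, 7.1, -8.4], [0, 0, 0], -1],
  [[0, 7.1, -8.4], [0, 0, 0], -1],
  [[0, 7.1, -8.4], [0, 0, 0], -1],
])

```text
time: 37.08
tool_pos: [0.6091, -0.0482, 0.3255]
ee_rot: [2.429, -0.001, 1.749]
wrist_force: [15.4, 2.1, 0.8]
width: 0.0173
```

move_arm([
  [[0, -4.5, 5.3], [0, 0, 0], -1],
  [[0, -9, 10.7], [0, 0, 0], -1],
  [[0, -9, 10.7], [0, 0, 0], -1],
  [[0, -9, 10.7], [0, 0, 0], -1],
])

```text
time: 37.58
tool_pos: [0.6092, -0.0483, 0.3148]
ee_rot: [2.425, 0.002, 1.749]
wrist_force: [10.1, 2.6, 6.5]
width: 0.0171
```

move_arm([
  [[0, -3.2, 3.8], [0, 0, 0], -1],
  [[0, -6.4, 7.6], [0, 0, 0], -1],
  [[0, -9.7, 11.5], [0, 0, 0], -1],
  [[0, -9.7, 11.5], [0, 0, 0], -1],
  [[0, -9.7, 11.5], [0, 0, 0], -1],
])

```text
time: 38.2
tool_pos: [0.609, -0.0482, 0.2934]
ee_rot: [2.433, -0.002, 1.748]
wrist_force: [20.8, 3.2, -6.7]
width: 0.0171
```

```bash
python3 - <<'E'
from h import *
p,M,o=now();print(o["tool_pos"],o["ee_rot"],o["width"],o["wrist_force"],"gp",p-.019*M[:,2],"up",M.T@CZ,"back",M.T@-CX)
E
```

```text
[ 0.60899697 -0.04824476  0.2933716 ] [ 2.43253929 -0.00248891  1.74819557] 0.01708053650732049 [20.8480016   3.1500777  -6.66320701] gp [ 0.59682626 -0.05046324  0.30779215] up [ 0.00248891  0.65111357 -0.75897623] back [-6.24335817e-04 -7.58977424e-01 -6.51116641e-01]
```

The catch is released and the sash weight is on the hand. Lowering at about 0.1 m/s, with 4 mm forward to ease the sideways pull.

move_arm([
  [[0, -1, 7], [0, 0, 0], -1],
  [[0, -7, 16], [0, 0, 0], -1],
  [[0, -15, 25], [0, 0, 0], -1],
  [[0, -23, 34], [0, 0, 0], -1],
  [[0, -31, 43], [0, 0, 0], -1],
  [[0, -39, 52.5], [0, 0, 0], -1],
  [[0, -47, 62], [0, 0, 0], -1],
  [[0, -55, 71.5], [0, 0, 0], -1],
  [[0, -63, 81], [0, 0, 0], -1],
  [[0, -71, 90.5], [0, 0, 0], -1],
  [[0, -79, 100], [0, 0, 0], -1],
  [[0, -87, 109.5], [0, 0, 0], -1],
  [[0, -95, 119], [0, 0, 0], -1],
  [[0, -103, 128.5], [0, 0, 0], -1],
  [[0, -110, 137], [0, 0, 0], -1],
  [[0, -117, 145], [0, 0, 0], -1],
  [[0, -122, 151], [0, 0, 0], -1],
  [[0, -122, 151], [0, 0, 0], -1],
  [[0, -122, 151], [0, 0, 0], -1],
])

```text
time: 40.58
tool_pos: [0.6091, -0.0482, 0.0975]
ee_rot: [2.442, -0.001, 1.749]
wrist_force: [4.6, -3.7, -7.6]
width: 0.0171
```

```bash
python3 - <<'E'
from h import *
p,M,o=now();print(o["time"],o["tool_pos"],o["ee_rot"],o["width"],o["wrist_force"],"gp",p-.019*M[:,2])
E
```

```text
40.575 [ 0.60908892 -0.04815371  0.09748795] [ 2.44155808e+00 -1.16391898e-03  1.74868854e+00] 0.01713461953445102 [ 4.60423141 -3.67943015 -7.61916828] gp [ 0.59704445 -0.05033641  0.11201951]
```

move_arm([
  [[0, -3.2, 3.8], [0, 0, 0], -1],
  [[0, -6.4, 7.6], [0, 0, 0], -1],
  [[0, -9, 10.7], [0, 0, 0], -1],
  [[0, -9, 10.7], [0, 0, 0], -1],
  [[0, -9, 10.7], [0, 0, 0], -1],
])

```text
time: 41.2
tool_pos: [0.6091, -0.0481, 0.0836]
ee_rot: [2.441, -0.001, 1.749]
wrist_force: [5.4, -3.8, -7.3]
width: 0.0173
```

move_arm([
  [[0, -1.3, 1.5], [0, 0, 0], -1],
  [[0, -1.9, 2.3], [0, 0, 0], -1],
  [[0, -1.9, 2.3], [0, 0, 0], -1],
])

```text
time: 41.58
tool_pos: [0.6091, -0.0481, 0.0808]
ee_rot: [2.441, -0.001, 1.749]
wrist_force: [3.8, -3.5, -5.5]
width: 0.017
```

move_arm([
  [[0, -1.3, 1.5], [0, 0, 0], -1],
  [[0, -1.9, 2.3], [0, 0, 0], -1],
  [[0, -1.9, 2.3], [0, 0, 0], -1],
])

```text
time: 41.95
tool_pos: [0.6092, -0.0481, 0.08]
ee_rot: [2.44, -0.0, 1.75]
wrist_force: [-8.3, -4.8, 5.9]
width: 0.0171
```

move_arm([
  [[0, -1.3, 1.5], [0, 0, 0], -1],
  [[0, -1.3, 1.5], [0, 0, 0], -1],
  [[0, -1.3, 1.5], [0, 0, 0], -1],
])

```text
time: 42.32
tool_pos: [0.6094, -0.0481, 0.0798]
ee_rot: [2.438, 0.001, 1.751]
wrist_force: [-19.9, -5.3, 15.8]
width: 0.0173
```

move_arm([
  [[0, 0.7, -0.8], [0, 0, 0], -0.6],
  [[0, 1.3, -1.5], [0, 0, 0], -0.5],
  [[0, 1.3, -1.5], [0, 0, 0], -0.3],
  [[0, 1.3, -1.5], [0, 0, 0], -0.1],
  [[0, 1.3, -1.5], [0, 0, 0], 0.06],
  [[0, 1.3, -1.5], [0, 0, 0], 0.06],
  [[0, 1.3, -1.5], [0, 0, 0], 0.06],
])

```text
time: 43.2
tool_pos: [0.6089, -0.0478, 0.078]
ee_rot: [2.442, -0.001, 1.749]
wrist_force: [0.2, 0.2, -0.1]
width: 0.0499
```

move_arm([
  [[0, 0, -20], [0, 0, 0], 0.06],
  [[0, 0, -50], [0, 0, 0], 0.06],
  [[0, 0, -90], [0, 0, 0], 0.06],
  [[0, 0, -140], [0, 0, 0], 0.06],
  [[0, 0, -180], [0, 0, 0], 0.06],
  [[0, 0, -180], [0, 0, 0], 0.06],
  [[0, 0, -180], [0, 0, 0], 0.06],
])

```text
time: 44.08
tool_pos: [0.4947, -0.0685, 0.2146]
ee_rot: [2.443, -0.002, 1.749]
wrist_force: [-0.5, -0.7, -0.0]
width: 0.05
```

```bash
python3 - <<'E'
from h import *
o=now()[2];print(o["time"],o["wrist_force"])
s=viewer.snapshot("side")[...,::-1];t=viewer.snapshot("top")[...,::-1]
a=cv2.imread("pics/side0.png")
d=cv2.absdiff(s,a).max(2)
cv2.imwrite("pics/c10.png",np.vstack([np.hstack([cv2.resize(a[110:260,270:420],(400,300)),cv2.resize(s[110:260,270:420],(400,300))]),cv2.resize(t[120:290,170:500],(800,300))]))
# bar-position shift between first and last picture: right half of handle
P=a[198:216,340:372]; r=cv2.matchTemplate(s[190:224,332:380],P,cv2.TM_CCOEFF_NORMED);print("bar shift",np.array(cv2.minMaxLoc(r)[3])-8,r.max())
P=a[180:195,318:334]
E
```

```text
44.075 [-0.54780575 -0.68487946 -0.02292446]
bar shift [0 1] 0.56649023
```

The picture limit is used up, so I'll check numerically.

```bash
python3 - <<'E'
from h import *
a=cv2.imread("pics/side0.png");b=cv2.imread("pics/top0.png")
s=viewer.snapshot("side")[...,::-1].copy();t=viewer.snapshot("top")[...,::-1].copy()
def m(nm,A,B,x,y,w,h,k=6):
    P=A[y:y+h,x:x+w];r=cv2.matchTemplate(B[y-k:y+h+k,x-k:x+w+k],P,cv2.TM_CCOEFF_NORMED);l=cv2.minMaxLoc(r);print(nm,np.array(l[3])-k,round(l[1],3))
m("top bar R",b,t,355,176,20,18);m("top stud",b,t,278,176,22,18);m("top sill",b,t,375,168,25,15)
m("side bar R",a,s,350,190,20,25);m("side legR",a,s,355,192,16,14);m("side stud/lug",a,s,282,165,24,34)
m("blower",b,t,207,174,20,20);m("green",b,t,224,214,26,24);m("can",b,t,262,225,14,14);m("ringL",b,t,296,228,26,24);m("ringS",b,t,342,228,24,22);m("shutter",b,t,436,214,30,30);m("drv",b,t,398,220,16,54);m("oil",b,t,434,182,18,16)
m("side ringL",a,s,248,220,30,26);m("side ringS",a,s,286,244,30,24)
X=ORG+.074*CX;print("expect barrel mid side",proj("side",X+[0,0,.05]),"foot",proj("side",X+[0,0,.018]))
g=cv2.cvtColor(s,cv2.COLOR_BGR2GRAY);u,v=proj("side",X+[0,0,.05]).astype(int)
k=(g[v-35:v+35,u-30:u+30]<75).astype(np.uint8);n,_,st,ce=cv2.connectedComponentsWithStats(k)
for i in range(1,n):
    if st[i,4]>60: print("dark",ce[i]+[u-30,v-35],st[i])
E
```

```text
top bar R [0 0] 0.998
top stud [0 0] 0.999
top sill [0 0] 0.999
side bar R [0 1] 0.207
side legR [-2  3] 0.272
side stud/lug [0 0] 0.584
blower [0 0] 0.995
green [0 0] 0.998
can [0 0] 0.995
ringL [0 0] 0.994
ringS [5 0] 0.146
shutter [0 0] 0.999
drv [0 0] 0.995
oil [0 0] 0.999
side ringL [0 0] 1.0
side ringS [0 0] 1.0
expect barrel mid side [357.41209179 191.00434149] foot [356.91916294 199.98141926]
dark [357.24074074 190.92592593] [ 23  29  17  13 162]
```

Every reference matches the start picture: top-view bar and stud shift 0 px, bystanders 0 px. The barrel is where it was placed, and the gripper is clear. Handing in.

```bash
python3 -c "
from bench import order; print(order.close_job())"
```

```text
the job is handed in; nothing more can be done
None
```

The job is handed in at about 44 s of the 72 allowed; the interface gives no verdict.

**What I did**
- **Raised the sash:** I lifted it past the catch and eased it back. It rests on the catch at about 0.246 m.
- **Placed the barrel:** it stands about 74 mm behind the sash plane, near the middle of the opening.
- **Shut the sash:** I took the handle again, freed the catch, lowered the sash at about 0.1 m/s onto its seal and backed the gripper away.

**Where it did not go to plan**
- **The catch stuck:** slow pushing stalled at about 30 N extra going up, against the stated 11–13 N. Coming down it stalled at about 17 N. A short brisk stroke freed it each time.
- **Bumper load not measured directly:** the images showed the bumper well below the catch block while the force was high. After the catch gave way, the force was back to carrying only the sash's weight.

**Last checks**
- **Sash shut:** the sash stopped firmly on its seal; 10 N more pressure moved it only 0.2 mm. The handle and stud match the starting picture with no shift in the top view.
- **Barrel:** a dark blob in the side view is within a pixel of where the barrel should be. It was seen upright after release; through the closed pane I only confirmed its position.
- **Nothing else moved:** all the bystanders match their starting positions.
- **Weak or failed matches:** the side-view handle match was poor (0.2), probably because the barrel is now behind it. The side-view stud match was only 0.58. The small ring failed in the top view, where I think the gripper hid it, but matched exactly from the side.
- **No final look by eye:** I had used all 12 pictures, so these last checks are numerical only.

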